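# Sort the desk at the end of the shift

### The arm

A 7-joint arm with a two-finger parallel gripper is mounted at the origin on a cart in front of the work surface, level with it; the furniture and walls round the work are solid. World frame = base frame: x ahead of the robot, y to its left, z up, the work surface at z = 0. Lengths are in mm, angles in rad, forces in N, time in s.
With the tool pointing down it reaches from about 425 to 825 mm from the base axis. Payload 3.6 kg.
Tool frame: the origin (TCP) lies midway between the tips of the shut fingers; the grasp point (between the pads) lies 19 mm behind it; z points along the fingers, y is the line along which they close (so a half turn about z gives the same grasp; the last joint's range is limited). The gripper opens to 93 mm and grips with 3 to 60 N. Pads are 15 mm wide; open, the fingers measure 128 mm over their backs; the gripper's body (75 mm by 188 mm) begins 65 mm behind the grasp point.
Start: joints at [1.145, 0.615, -0.013, 1.423, 0.008, 1.103, -0.04], TCP at [252.412, -598.958, 218.64] pointing down, gripper open.
Joint ranges: [-3.12, 3.12], [-0.3, 2.06], [-1.34, 1.32], [0.26, 2.42], [-1.36, 4.5], [0.01, 1.98], [-2.84, 2.84]. Speed limits (rad/s): [2.79, 2.79, 3.14, 3.14, 3.14, 3.14, 3.14].

### API

Orientations are given as a unit quaternion [w, x, y, z].
In Python, from plant import * gives the robot as it stands.
- The arm moves only by the shell command python3 -m pendant 'ROWS' [FORCE]. ROWS is JSON, one flat list of numbers, 5 for each row, row after row: the closure, from 0 (fully open) to 1 (shut), then the shift along the tool's x, y, z scaled (see below), then the turn about the tool's z scaled (see below). In form: [grip, x, y, z, roll, grip, x, y, z, roll, ...]. A call has 1 to 10 rows; each row shifts and turns the commanded pose from where the row before left it, along the tool's axes as they then stand; what a row does not reach is not made up. The controller multiplies each number of a shift by 0.04 m and each number of a turn by 4 degrees. A row lasts 1/10 s, in which the tool goes at most 50 mm and 8.59 degrees, less where a joint would pass 70% of its speed; a pose out of reach is approached as far as the arm can. A call with a number of a shift or a turn outside -1 to 1 is refused whole. A call with a gripper value outside its range is refused whole. The fingers move at their own pace and stop on an object; FORCE is the grip in N (left out, the last holds). Time passes only in rows, so rows that do not move let the fingers close. It gives the time, the measured TCP pose, the force, the opening and the grip force at its end, in the units of the state.
- observe(): the state, without advancing time (a new reading comes with each control period).
- snapshot(name): name is "scene" or "side" or "wrist"; returns (picture, depth): 480x640x3 uint8, red, green, blue; 480x640 float32, mm along the optical axis (not along the pixel's ray), 0 where there is no reading.
- camera_params(name): a dict with "fovy" (degrees; the focal length in pixels is half the picture's height over the tangent of half this angle, whatever the lens; pixels are square), "cx", "cy" (the principal point, pixels), "D" ([k1, k2, p1, p2, k3] as OpenCV has them; the pictures are not rectified), "extrinsics" (4x4, takes a point from camera to world coordinates); the wrist camera has in their place "T_tool_cam" (4x4, takes a point from camera to tool coordinates, whose origin is the TCP and whose axes are the flange's). Camera axes: x right, y up, looking along -z (the intrinsics and any distortion apply to the point x, -y, -z); pixel columns grow to the right and rows downward; lengths in mm; the calibration is good to about 2 mm. A picture is of the moment at which its call begins: read the wrist's pose just before it. camera_params takes no time and is no camera call.
- job_done(): hands the job in; it is judged then, once.
Trained networks look in the newest picture that a camera, given by its name, has taken for a name from the list of things; names that differ only in an ending like _2 or _b are one class to them, and where a whole thing is asked for, a point or a joint stands for the part that bears it (a point fixed in the world has none). Each returns a list of dicts, best first, with "conf" (0 to 1); they miss things now and then, are a little off and sometimes report something else, mostly with a low value. They report only what shows in the picture. A call takes as long as a camera call.
- search_frame(thing, camera): "extent" ([left, top, width, height] as shares, 0 to 1, of the picture: columns of its width, rows of its height, round what is visible of it).
- outline_of(thing, camera): "region" (480x640 bool, what is visible of it) and "extent" ([left, top, width, height] as shares, 0 to 1, of the picture: columns of its width, rows of its height, round what is visible of it).
- landmark_of(thing, camera): "at" ([column, row] as shares, 0 to 1, of the picture: columns of its width, rows of its height: a listed point, or the origin of a listed thing).
The state is a dict: "t": time; "q": joint angles; "dq": joint speeds; "joint_efforts": joint torques, N m; "tcp_pos": TCP position; "tool_rot": TCP orientation; "force": force on the tool from outside, world axes, zero at the start; "moment": the same for the moment, N m; "width": finger opening in mm; "grip_force": force on a finger pad.
Only numpy, scipy, OpenCV 4.12 (cv2) and the standard library are available. Lean on these libraries where they do the work, as an engineer would, in place of code of your own. Each camera call takes 0.05 s, during which the arm holds its last target. There are 200 camera calls.

### The job

Clear the show's leftovers into their holders: lay the black cassette flat in the blue tray with the cream cassette squarely on top of it (long sides together), put the red box of fuses flat in the yellow tray, and lay the two memory devices on the white dock: the card adapter in the middle of the red square, the blue memory stick on the middle of the green strip and along it (either way round). Let go of everything, and do not knock or shift the orange mug or the cue timer.

Things in the scene. Friction and masses are not known exactly. Their poses are not given: they have to be found in the camera images.
- tape_black: black audio cassette, 64 x 100 x 12 mm (x, y, z), 45 g, lying flat and loose; origin at the centre of its underside, z up; x along the short side (the one to grip across), y along the long side
- tape_cream: cream audio cassette, same size, weight and axes as the black one (64 x 100 x 12 mm), lying flat and loose; origin at the centre of its underside
- card_adapter: small beige memory card adapter, 50 x 40 mm (x, y) and 8 mm thick at the edges you grip, 10 mm overall, 20 g, lying flat and loose; origin at the centre of its underside, z up; grip across y (40 mm)
- memory_stick: blue memory stick with an orange patch and a thin key ring, 95 x 27 x 14 mm over all (x, y, z), 20 g, lying flat and loose; origin under the middle of the whole, z up; the solid blue body, 12 mm high, runs from x = -27 to +35 mm and from y = -9 to +13 mm (middle at x = 4, y = 2 mm), the plug from there to x = +48 mm, the ring lies towards -x; grip the body across y (22 mm)
- fuse_box: small orange-red card box of fuses, closed, 45 x 60 x 18 mm (x, y, z), 40 g, lying flat and loose; origin at the centre of its underside, z up; grip across x (45 mm)
- tape_tray: (the trays and dock stand to the left and the loose things to the right of a fixed grey boombox about 140 mm high, so carry things well above it) square blue open tray with a black floor mat, fixed to the table, 128 x 128 mm outside, 120 x 120 mm inside, rim 16 mm high, inner floor 4 mm above the table; origin at the centre of its underside, x and y along its sides, z up
- fuse_tray: square yellow open tray with a black floor mat, fixed to the table, 112 x 112 mm outside, 104 x 104 mm inside, rim 10 mm high, inner floor 4 mm above the table; origin at the centre of its underside, x and y along its sides, z up
- media_dock: white open dock plate, 122 x 140 mm (x, y), fixed to the table, top surface 4 mm above the table, 4 mm thick lips 10 mm high along its two ends at x = +-59 mm, no walls on the other two sides; a green strip 104 x 34 mm (long along x) is centred at x = 0, y = +36 mm and a red square 64 x 56 mm at x = 0, y = -36 mm, both flush; origin at the centre of its underside, z up; it may stand turned any way
- mug: orange mug, 81 mm across (113 mm with its handle), 101 mm high, standing upright and loose, a bystander to leave alone; origin at the centre of its underside
- cue_timer: cream cue timer with a small dark display, 60 x 70 x 25 mm, lying loose on the table, a bystander to leave alone; origin at the centre of its underside

How it is judged:
By the outcome, as a careful person would: the job done as asked, in the order asked, and still so for the second after the job is handed in, with the robot touching nothing.
It also fails if it takes over 147 s, if anything falls off the work surface, if the arm or the gripper's body presses on something with over 40 N, if the wrist force passes 120 N, or if a joint passes its speed limit or range.

## Working session

There is one attempt and no reset: what is moved stays moved. The work goes in short steps, Python scripts to look and compute and a shell command to move; the robot and the scene stay as the last step left them, time stands still between calls to the robot, and variables do not carry over. Pictures are saved under pics/ and viewed, at most 19 in all, crops included, and the job is handed in when it is done.

```bash
mkdir -p pics; ls; cat > h.py <<'E'
from plant import *
import numpy as np, cv2
from scipy.spatial.transform import Rotation as R
def Rq(q): return R.from_quat([q[1],q[2],q[3],q[0]]).as_matrix()
def cam(name):
    p=camera_params(name); f=240/np.tan(np.radians(p['fovy'])/2)
    K=np.array([[f,0,p['cx']],[0,f,p['cy']],[0,0,1]]); D=np.array(p['D'],float)
    if 'extrinsics' in p: T=np.array(p['extrinsics'])
    else:
        s=observe(); A=np.eye(4); A[:3,:3]=Rq(s['tool_rot']); A[:3,3]=s['tcp_pos']; T=A@np.array(p['T_tool_cam'])
    return K,D,T
def rays(c,px):
    K,D,T=c
    u=cv2.undistortPoints(np.array(px,float).reshape(-1,1,2),K,D).reshape(-1,2)
    d=np.c_[u[:,0],-u[:,1],-np.ones(len(u))]
    return T[:3,3],d@T[:3,:3].T
def at_z(c,px,z):
    o,d=rays(c,px); return o+d*((z-o[2])/d[:,2])[:,None]
def deproj(c,px,dep):
    o,d=rays(c,px); return o+d*np.array(dep,float).reshape(-1,1)
def save(n,im): cv2.imwrite('pics/'+n+'.png',cv2.cvtColor(im,cv2.COLOR_RGB2BGR))
E
python3 - <<'E'
from h import *
for n in ['scene','side','wrist']:
    p,d=snapshot(n); save(n+'0',p); K,D,T=cam(n); print(n,K[0,0],D,T[:3,3].round(),T[:3,2].round(2)); np.save(n+'d.npy',d)
s=observe(); print(s['t'],s['tcp_pos'],s['tool_rot'],s['width'])
E
```

```text
pics
scene 492.51536525647555 [-0.10275921  0.          0.          0.          0.        ] [-378. -638. 1067.] [-0.59 -0.43  0.68]
side 560.4386368213798 [-0.14686869  0.          0.          0.          0.        ] [  274. -1111.   915.] [-0.18 -0.77  0.61]
wrist 391.3491952728526 [-0.00258368  0.          0.          0.          0.        ] [ 316. -573.  384.] [0.23 0.1  0.97]
0.15 [ 252.19065433 -598.45515677  217.76895875] [-9.30588941e-04  9.80176538e-01  1.98123827e-01 -1.93778997e-04] 93.31282743121085
```

View pics/scene0.png

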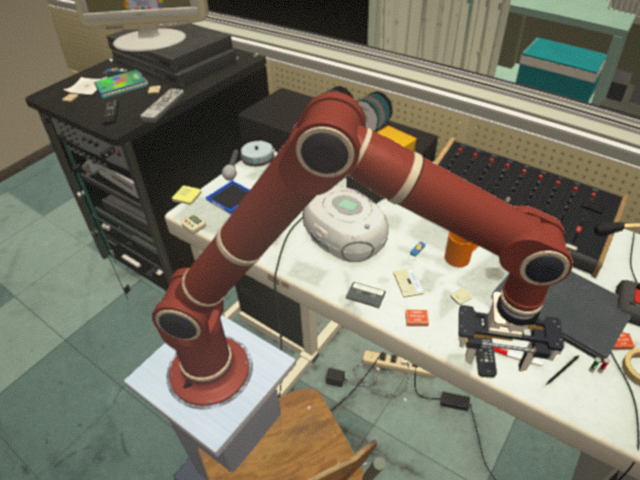

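View pics/side0.png

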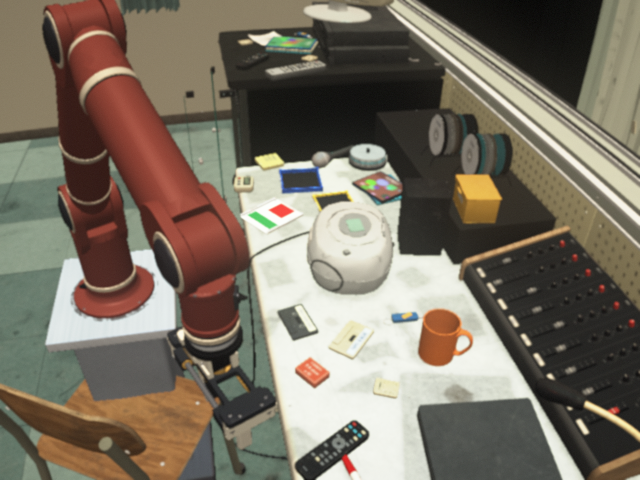

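```bash
python3 - <<'E'
from h import *
names=['tape_black','tape_cream','card_adapter','memory_stick','fuse_box','tape_tray','fuse_tray','media_dock','mug','cue_timer']
for n in ['scene','side']:
    p,d=snapshot(n); c=cam(n)
    for t in names:
        r=outline_of(t,n)
        for k in r[:2]:
            m=k['region']; 
            v,u=np.nonzero(m&(d>0)); 
            if len(u)<20: continue
            P=deproj(c,np.c_[u,v],d[v,u]); z=np.percentile(P[:,2],90)
            Q=P[P[:,2]>z-6][:,:2].astype(np.float32); rc=cv2.minAreaRect(Q)
            print(n,t,round(k['conf'],2),'px',u.mean().round(),v.mean().round(),len(u),'z',np.percentile(P[:,2],[5,50,95]).round(),'rect',np.round(rc[0]),np.round(rc[1]),round(rc[2],1))
E
```

```text
scene tape_black 0.91 px 365.0 294.0 674 z [ 5. 10. 14.] rect [ 426. -200.] [ 67. 101.] 11.7
scene tape_cream 0.85 px 409.0 282.0 613 z [ 5. 10. 14.] rect [ 533. -278.] [104.  65.] 46.9
scene card_adapter 0.49 px 461.0 296.0 269 z [-0.  8. 12.] rect [ 569. -428.] [44. 58.] 68.5
scene card_adapter 0.37 px 366.0 294.0 681 z [ 4. 10. 14.] rect [ 426. -200.] [ 67. 101.] 11.7
scene memory_stick 0.45 px 418.0 248.0 142 z [ 3. 12. 17.] rect [ 676. -238.] [23. 71.] 87.7
scene memory_stick 0.23 px 193.0 223.0 343 z [ 1. 20. 25.] rect [366. 427.] [74. 61.] 81.7
scene fuse_box 0.77 px 416.0 318.0 385 z [ 3. 17. 21.] rect [ 428. -360.] [49. 58.] 31.8
scene tape_tray 0.92 px 228.0 196.0 805 z [-2.  4. 15.] rect [549. 426.] [138. 132.] 86.1
scene fuse_tray 0.23 px 366.0 294.0 663 z [ 5. 10. 14.] rect [ 425. -200.] [ 67. 101.] 12.1
scene mug 0.93 px 458.0 250.0 796 z [11. 54. 99.] rect [ 448. -433.] [562.  76.] 17.3
scene cue_timer 0.62 px 193.0 223.0 291 z [ 8. 21. 26.] rect [364. 428.] [73. 59.] 76.3
side tape_black 0.6 px 298.0 322.0 1017 z [-0.  8. 13.] rect [ 428. -200.] [ 65. 106.] 11.9
side tape_cream 0.74 px 351.0 339.0 1002 z [ 4.  9. 13.] rect [ 534. -278.] [104.  64.] 45.6
side memory_stick 0.7 px 406.0 317.0 284 z [ 2. 11. 15.] rect [ 679. -237.] [78. 27.] 2.7
side memory_stick 0.55 px 386.0 388.0 424 z [ 4.  9. 12.] rect [ 570. -427.] [43. 51.] 65.0
side tape_tray 0.96 px 301.0 180.0 972 z [ 1.  6. 17.] rect [550. 424.] [145. 129.] 85.6
side fuse_tray 0.72 px 331.0 198.0 430 z [ 1.  5. 10.] rect [626. 293.] [116.  88.] 7.3
side media_dock 0.94 px 272.0 215.0 1275 z [ 0.  5. 10.] rect [432. 248.] [150. 133.] 31.2
side mug 0.95 px 442.0 337.0 2330 z [  2.  63. 101.] rect [ 710. -355.] [83. 90.] 89.5
side mug 0.21 px 244.0 184.0 307 z [ 5. 22. 27.] rect [370. 429.] [76. 57.] 82.2
side cue_timer 0.82 px 244.0 184.0 309 z [ 6. 22. 27.] rect [368. 429.] [76. 60.] 82.2
```

The scene view shows the loose things around columns 350–470 and rows 240–320, while the side view shows the tape tray (300,180), fuse tray (333,200), dock (272,215) and mug (442,337). Next I'll move over the loose things and look with the wrist camera.

```bash
cat > look.py <<'E'
import sys
from h import *
names=sys.argv[2:]
p,d=snapshot('wrist'); c=cam('wrist'); save(sys.argv[1],p)
s=observe(); Rm=Rq(s['tool_rot']); print('t',round(s['t'],2),'tcp',s['tcp_pos'].round(1) if hasattr(s['tcp_pos'],'round') else s['tcp_pos'],'yaw',round(np.degrees(np.arctan2(Rm[1,0],Rm[0,0])),2),'w',round(s['width'],1))
for t in names:
    for k in outline_of(t,'wrist')[:2]:
        m=k['region']; v,u=np.nonzero(m&(d>0))
        if len(u)<20: continue
        P=deproj(c,np.c_[u,v],d[v,u]); z=np.percentile(P[:,2],90)
        vm,um=np.nonzero(m); zt={'tape_black':12,'tape_cream':12,'card_adapter':8,'memory_stick':10,'fuse_box':18,'cue_timer':25,'mug':101,'tape_tray':16,'fuse_tray':10,'media_dock':4}[t]
        sel=P[:,2]>zt-6
        Q=P[sel]; rc=cv2.minAreaRect(Q[:,:2].astype(np.float32))
        print(t,round(k['conf'],2),'px',um.mean().round(),vm.mean().round(),len(um),'z',np.percentile(P[:,2],[5,50,95]).round(),'rect',np.round(rc[0],1),np.round(rc[1]),round(rc[2],1),'mean',Q[:,:2].mean(0).round(1))
E
python3 -m pendant '[0,0.92,-0.4,-0.2,0, 0,0.92,-0.4,-0.2,0, 0,0.92,-0.4,-0.2,0, 0,0.92,-0.4,-0.2,0, 0,0.92,-0.4,-0.2,0, 0,0.92,-0.4,-0.2,0, 0,0.92,-0.4,-0.2,0, 0,0.92,-0.4,-0.2,0, 0,0.92,-0.4,-0.2,0, 0,0.92,-0.4,-0.2,0]' 20
python3 -m pendant '[0,0,0,0,0,0,0,0,0,0]'
python3 look.py w1 tape_black tape_cream card_adapter memory_stick fuse_box mug
```

```text
t: 2.25
tcp_pos: [530.3, -307.3, 299.2]
tool_rot: [0.0, 0.98, 0.198, 0.0]
force: [-0.3, 0.5, -0.8]
width: 93.1
grip_force: 0.0
t: 2.45
tcp_pos: [530.0, -307.7, 298.7]
tool_rot: [0.0, 0.98, 0.199, -0.0]
force: [-0.2, 0.0, -0.2]
width: 93.3
grip_force: 0.0
t 2.5 tcp [ 528.7 -309.4  298.4] yaw 22.82 w 93.0
tape_cream 0.79 px 301.0 185.0 4771 z [ 7.  9. 12.] rect [ 534.9 -279.3] [100.  64.] 46.2 mean [ 536.2 -278.6]
card_adapter 0.86 px 430.0 208.0 1475 z [ 7.  9. 11.] rect [ 569.6 -428.7] [40. 50.] 63.1 mean [ 570.2 -427.8]
memory_stick 0.68 px 317.0 49.0 1489 z [ 7. 12. 15.] rect [ 680.  -240.2] [22. 75.] 85.0 mean [ 677.3 -240.3]
fuse_box 0.66 px 330.0 291.0 1827 z [ 9. 18. 20.] rect [ 428.9 -359.5] [46. 60.] 31.9 mean [ 430.4 -359.1]
mug 0.74 px 450.0 52.0 9561 z [  7.  54. 100.] rect [ 705.6 -357.1] [81. 80.] 4.4 mean [ 707.6 -358.6]
```

View pics/w1.png

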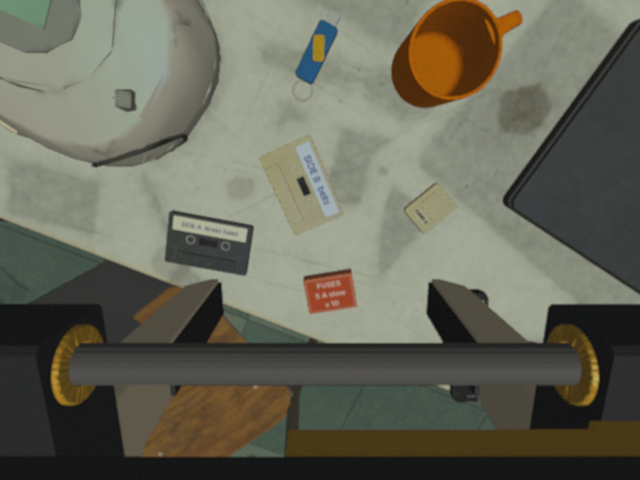

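```bash
python3 - <<'E'
from h import *
# boombox and other high things from side depth
for n in ['scene','side']:
    d=np.load(n+'d.npy'); c=cam(n); v,u=np.nonzero(d>0); P=deproj(c,np.c_[u,v],d[v,u])
    m=(P[:,0]>350)&(P[:,0]<900)&(abs(P[:,1]-60)<230)&(P[:,2]>60)&(P[:,2]<170)
    if n=='side':
        for y in range(-150,260,40):
            s=m&(abs(P[:,1]-y)<20)
            if s.sum()>5: print(n,y,P[s,0].min().round(),P[s,0].max().round(),P[s,2].max().round())
E
```

```text
side -150 509.0 900.0 126.0
side -110 486.0 900.0 132.0
side -70 482.0 900.0 153.0
side -30 483.0 900.0 170.0
side 10 487.0 900.0 170.0
side 50 498.0 900.0 170.0
side 90 524.0 760.0 168.0
side 210 864.0 899.0 122.0
side 250 863.0 900.0 119.0
```

The wrist picture shows black tape (209,242), cream (301,185), fuse box (330,291), card (430,208), stick (317,50) with its ring at (302,92), mug (450,52), and the boombox at upper left. The stick sits close enough to the mug for the gripper body to matter, so I'll check clearances.

```bash
cat >> h.py <<'E'
def clear(pts,cx,cy,ydeg,L=94,W=37.5):
    "min distance of xy pts to gripper body rectangle with long axis at ydeg"
    a=np.radians(ydeg); q=pts-[cx,cy]; l=abs(q@[np.cos(a),np.sin(a)])-L; w=abs(q@[-np.sin(a),np.cos(a)])-W
    d=np.where((l<0)&(w<0),np.maximum(l,w),np.hypot(np.maximum(l,0),np.maximum(w,0))); i=d.argmin(); return round(d[i],1),pts[i].round()
E
python3 - <<'E'
from h import *
p,d=snapshot('wrist'); c=cam('wrist'); v,u=np.nonzero(d>0); P=deproj(c,np.c_[u,v],d[v,u])
ok=(v<230)&(P[:,2]>60)&(P[:,2]<160); T=P[ok][:,:2]
P2=[]
for n in ['side']:
    ds=np.load('sided.npy'); cs=cam(n); vv,uu=np.nonzero(ds>0); Q=deproj(cs,np.c_[uu,vv],ds[vv,uu]); k=(Q[:,2]>60)&(Q[:,2]<160)&(Q[:,0]>470)&(Q[:,1]>-420)&(uu>245); P2.append(Q[k][:,:2])
T=np.vstack([T]+P2); np.save('obst.npy',T)
for o in (0,10,20,25): print('black',o,clear(T,427-o*-.203,-200-o*.979,11.7))
for o in (-20,0,20): print('cream',o, clear(T,535+o*np.cos(np.radians(46)),-279+o*np.sin(np.radians(46)),136))
print('card',clear(T,570,-428,63),clear(T,570,-428,153)); print('fuse',clear(T,429,-360,32),clear(T,429,-360,122))
for f in (55,60,65,70,85): print('stick',f,[clear(T,679-o,-240+.09*o,f) for o in (-10,0,10,15)])
E
```

```text
black 0 (np.float64(8.2), array([ 519., -140.]))
black 10 (np.float64(14.3), array([ 521., -142.]))
black 20 (np.float64(20.5), array([ 527., -147.]))
black 25 (np.float64(24.3), array([ 527., -147.]))
cream -20 (np.float64(53.4), array([ 666., -347.]))
cream 0 (np.float64(45.3), array([ 669., -337.]))
cream 20 (np.float64(32.2), array([ 527., -147.]))
card (np.float64(18.1), array([ 664., -362.])) (np.float64(46.4), array([ 686., -393.]))
fuse (np.float64(136.1), array([ 531., -149.])) (np.float64(160.9), array([ 504., -129.]))
stick 55 [(np.float64(0.1), array([ 674., -328.])), (np.float64(8.8), array([ 674., -328.])), (np.float64(17.6), array([ 674., -328.])), (np.float64(21.9), array([ 674., -328.]))]
stick 60 [(np.float64(-7.0), array([ 674., -328.])), (np.float64(2.1), array([ 674., -328.])), (np.float64(11.2), array([ 674., -328.])), (np.float64(15.8), array([ 674., -328.]))]
stick 65 [(np.float64(-11.5), array([ 676., -326.])), (np.float64(-5.0), array([ 674., -328.])), (np.float64(4.3), array([ 669., -337.])), (np.float64(9.0), array([ 669., -337.]))]
stick 70 [(np.float64(-15.2), array([ 682., -322.])), (np.float64(-10.5), array([ 676., -326.])), (np.float64(-2.9), array([ 670., -336.])), (np.float64(1.2), array([ 668., -341.]))]
stick 85 [(np.float64(-21.4), array([ 698., -315.])), (np.float64(-18.2), array([ 691., -317.])), (np.float64(-13.8), array([ 686., -321.])), (np.float64(-12.2), array([ 682., -322.]))]
```

```bash
cat > plan.py <<'E'
# plan.py "x y z a [n]; ..."  ('.' keeps); keeps the dead-reckoned commanded pose in cmd.npy
import sys,os
from h import *
s=observe(); Rm=Rq(s['tool_rot']); meas=np.r_[s['tcp_pos'],np.degrees(np.arctan2(Rm[1,0],Rm[0,0]))]
cur=np.load('cmd.npy') if os.path.exists('cmd.npy') else meas
df=cur-meas; df[3]=(df[3]+180)%360-180
print('t',round(s['t'],1),'meas',meas.round(1),'cmd-meas',df.round(1))
if abs(df).max()>5: print('** RESYNC'); cur=meas
for seg in sys.argv[1].split(';'):
    w=seg.split(); t=np.array([cur[i] if w[i]=='.' else float(w[i]) for i in range(4)])
    d=t[:3]-cur[:3]; r=-((t[3]-cur[3]+180)%360-180)/4
    a=np.radians(cur[3]); X=np.array([np.cos(a),np.sin(a),0]); Y=np.array([np.sin(a),-np.cos(a),0])
    v=np.array([d@X,d@Y,-d[2]])/40
    if abs(r)>.02 and np.hypot(v[0],v[1])>.02: print('** roll+xy'); break
    n=int(w[4]) if len(w)>4 else max(1,int(np.ceil(max(abs(v).max()/.95,np.linalg.norm(v)/1.15,abs(r)/.98))))
    u=(v/n).round(2); rr=round(r/n,2)
    cur=np.r_[cur[:3]+40*n*(u[0]*X+u[1]*Y-[0,0,u[2]]),cur[3]-4*n*rr]
    print(n,'x [',*u,rr,'] ->',cur.round(1))
np.save('cmd.npy',cur)
E
python3 -c "
import numpy as np; np.save('cmd.npy',[529.4,-308.7,298.6,22.85])"
python3 plan.py ". . . 101.7; 430 -215 180 ."
```

```text
t 2.9 meas [ 528.8 -309.4  298.6   22.8] cmd-meas [0.6 0.7 0.  0.1]
21 x [ 0.0 0.0 -0.0 -0.94 ] -> [ 529.4 -308.7  298.6  101.8]
4 x [ 0.7 -0.49 0.74 -0.0 ] -> [ 429.7 -215.1  180.2  101.8]
```

```bash
python3 -m pendant '[0,0,0,0,-0.94,0,0,0,0,-0.94,0,0,0,0,-0.94,0,0,0,0,-0.94,0,0,0,0,-0.94,0,0,0,0,-0.94,0,0,0,0,-0.94,0,0,0,0,-0.94,0,0,0,0,-0.94,0,0,0,0,-0.94]' >/dev/null
python3 -m pendant '[0,0,0,0,-0.94,0,0,0,0,-0.94,0,0,0,0,-0.94,0,0,0,0,-0.94,0,0,0,0,-0.94,0,0,0,0,-0.94,0,0,0,0,-0.94,0,0,0,0,-0.94,0,0,0,0,-0.94,0,0,0,0,-0.94]' >/dev/null
python3 -m pendant '[0,0,0,0,-0.94, 0,0.7,-0.49,0.74,0, 0,0.7,-0.49,0.74,0, 0,0.7,-0.49,0.74,0, 0,0.7,-0.49,0.74,0, 0,0,0,0,0, 0,0,0,0,0]'
python3 look.py w2 tape_black tape_cream fuse_box; python3 plan.py ". . . ."
```

```text
t: 5.55
tcp_pos: [429.0, -214.9, 180.0]
tool_rot: [-0.001, 0.631, 0.776, -0.0]
force: [1.1, -0.7, 0.2]
width: 93.3
grip_force: 0.0
t 5.6 tcp [ 431.  -216.   181.1] yaw 101.77 w 92.8
tape_black 0.97 px 328.0 200.0 8359 z [ 9. 10. 13.] rect [ 431.1 -200.3] [ 64. 100.] 12.0 mean [ 430.7 -198.2]
tape_black 0.64 px 413.0 425.0 227 z [  4.   9. 291.] rect [ 499.6 -305.2] [ 23. 256.] 32.1 mean [ 551.9 -385.9]
tape_cream 0.92 px 414.0 303.0 4629 z [ 7. 11. 14.] rect [ 500.2 -241.5] [100. 171.] 46.2 mean [ 527.3 -275.2]
tape_cream 0.59 px 571.0 293.0 1442 z [ 4. 14. 17.] rect [ 671.5 -235.3] [90. 23.] 3.0 mean [ 669.7 -234.9]
fuse_box 0.65 px 297.0 365.0 865 z [ 4. 19. 21.] rect [ 433.2 -359.1] [44. 61.] 30.7 mean [ 437.4 -364.3]
t 5.8 meas [ 431.9 -216.4  181.5  101.7] cmd-meas [-2.1  1.3 -1.3  0.1]
1 x [ 0.0 0.0 -0.0 -0.0 ] -> [ 429.7 -215.1  180.2  101.8]
```

View pics/w2.png

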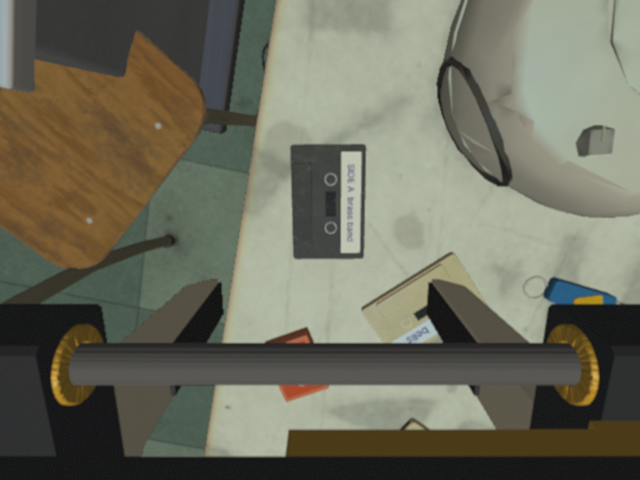

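The black tape is at (328,200), centred between the fingers. I'll descend and grip it.

```bash
python3 -m pendant '[0,0,0.03,0.95,0, 0,0,0,0.95,0, 0,0,0,0.95,0, 0,0,0,0.9,0, 0,0,0,0.4,0, 0,0,0,0.27,0, 0,0,0,0,0]' 15
python3 -m pendant '[1,0,0,0,0, 1,0,0,0,0, 1,0,0,0,0, 1,0,0,0,0, 1,0,0,0,0, 1,0,0,0,0]'
python3 - <<'E'
import numpy as np; np.save('cmd.npy',[430.9,-214.8,3.4,101.8])
E
python3 plan.py ". . 210 .; . . . 86; 500 200 260 ."
```

```text
t: 6.45
tcp_pos: [431.6, -215.1, 2.7]
tool_rot: [-0.0, 0.631, 0.776, -0.0]
force: [0.5, 0.6, 0.0]
width: 92.9
grip_force: 0.0
t: 7.05
tcp_pos: [431.4, -215.0, 4.1]
tool_rot: [0.001, 0.631, 0.776, 0.0]
force: [-0.2, -0.5, 5.5]
width: 63.6
grip_force: 15.0
t 7.0 meas [ 431.4 -215.     4.1  101.8] cmd-meas [-0.5  0.2 -0.7 -0. ]
6 x [ 0.0 0.0 -0.86 -0.0 ] -> [ 430.9 -214.8  209.8  101.8]
5 x [ 0.0 0.0 -0.0 0.79 ] -> [ 430.9 -214.8  209.8   86. ]
12 x [ 0.87 0.08 -0.1 -0.0 ] -> [498.3 199.1 257.8  86. ]
```

```bash
python3 -m pendant '[1,0,0,-0.86,0, 1,0,0,-0.86,0, 1,0,0,-0.86,0, 1,0,0,-0.86,0, 1,0,0,-0.86,0, 1,0,0,-0.86,0]' >/dev/null
python3 -m pendant '[1,0,0,0,0.79, 1,0,0,0,0.79, 1,0,0,0,0.79, 1,0,0,0,0.79, 1,0,0,0,0.79, 1,0.87,0.08,-0.1,0, 1,0.87,0.08,-0.1,0, 1,0.87,0.08,-0.1,0, 1,0.87,0.08,-0.1,0, 1,0.87,0.08,-0.1,0]' >/dev/null
python3 -m pendant '[1,0.87,0.08,-0.1,0, 1,0.87,0.08,-0.1,0, 1,0.87,0.08,-0.1,0, 1,0.87,0.08,-0.1,0, 1,0.87,0.08,-0.1,0, 1,0.87,0.08,-0.1,0, 1,0.87,0.08,-0.1,0, 1,0,0,0,0, 1,0,0,0,0]'
python3 look.py w3 tape_tray fuse_tray media_dock cue_timer; python3 plan.py ". . . ."
```

```text
t: 9.55
tcp_pos: [497.6, 199.5, 257.3]
tool_rot: [-0.0, 0.731, 0.683, -0.001]
force: [-0.5, -0.5, -0.8]
width: 63.1
grip_force: 15.0
t 9.6 tcp [497.8 198.  257.2] yaw 85.99 w 63.8
tape_tray 0.6 px 365.0 18.0 5057 z [ 3.  4. 16.] rect [547.8 376.1] [ 31. 128.] 85.0 mean [547.8 367. ]
fuse_tray 0.92 px 450.0 120.0 12828 z [ 3.  5. 10.] rect [609.3 273.6] [156. 114.] 2.8 mean [631.5 275.9]
media_dock 0.76 px 245.0 146.0 9757 z [3. 4. 9.] rect [432.6 248.6] [142. 124.] 32.4 mean [418.9 265.2]
media_dock 0.28 px 324.0 241.0 29367 z [261. 262. 266.] rect [492.2 195. ] [149. 172.] 77.6 mean [499.9 224.1]
cue_timer 0.93 px 175.0 6.0 781 z [ 5. 20. 22.] rect [368.3 397.1] [ 8. 55.] 85.9 mean [370.8 397.5]
t 9.8 meas [498.3 197.5 257.7  85.9] cmd-meas [0.1 1.6 0.1 0.1]
1 x [ 0.0 0.0 -0.0 -0.0 ] -> [498.3 199.1 257.8  86. ]
```

View pics/w3.png

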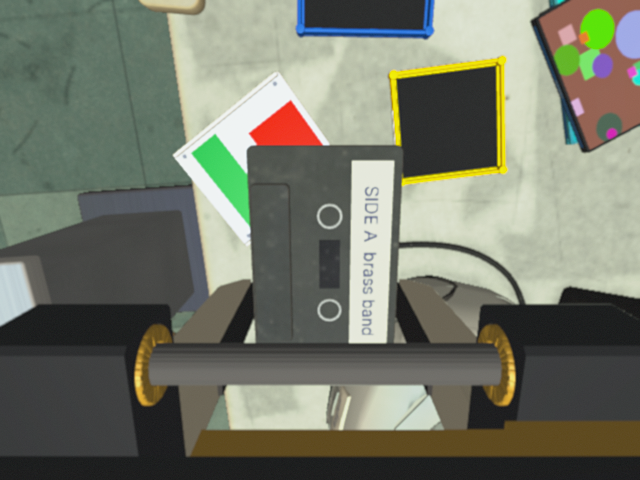

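The tape is held straight in the fingers. The blue tray's near rim (300–430, 36), the yellow tray (450,120) and the dock (250,150, green to the left and red to the right) are in view. I'll move closer to the blue tray.

```bash
python3 plan.py "548 330 220 ."
```

```text
t 9.8 meas [498.3 197.5 257.7  85.9] cmd-meas [0.1 1.6 0.1 0.1]
4 x [ 0.84 0.25 0.24 -0.0 ] -> [547.6 330.4 219.4  86. ]
```

```bash
python3 -m pendant '[1,0.84,0.25,0.24,0, 1,0.84,0.25,0.24,0, 1,0.84,0.25,0.24,0, 1,0.84,0.25,0.24,0, 1,0,0,0,0, 1,0,0,0,0]'
sed -i "s/s=observe(); A=np.eye(4); A\[:3,:3\]=Rq(s\['tool_rot'\]); A\[:3,3\]=s\['tcp_pos'\]/A=np.eye(4); g=np.load('cmd.npy'); a=np.radians(g[3]); A[:3,:3]=[[np.cos(a),np.sin(a),0],[np.sin(a),-np.cos(a),0],[0,0,-1]]; A[:3,3]=g[:3]/" h.py
cat > tray.py <<'E'
# tray rim from colour: tray.py blue|yellow name
import sys
from h import *
p,d=snapshot('wrist'); c=cam('wrist'); save(sys.argv[2],p)
H=cv2.cvtColor(p,cv2.COLOR_RGB2HSV); col,zr=sys.argv[1],{'blue':16,'yellow':10,'green':4,'red':4}[sys.argv[1]]
lo,hi={'blue':((105,120,60),(128,255,255)),'yellow':((22,120,120),(35,255,255)),'green':((50,90,60),(85,255,255)),'red':((172,150,120),(179,255,255))}[col]
m=cv2.inRange(H,lo,hi)
if col=='red': m|=cv2.inRange(H,(0,150,120),(6,255,255))
n,l,st,_=cv2.connectedComponentsWithStats(m); i=1+st[1:,4].argmax(); v,u=np.nonzero(l==i); P=at_z(c,np.c_[u,v],zr)
if col in('blue','yellow'):
    q=deproj(c,np.c_[u,v],d[v,u]); P=P[(d[v,u]>0)&(abs(q[:,2]-zr)<4)]
rc=cv2.minAreaRect(P[:,:2].astype(np.float32)); print(col,st[i],'rect',np.round(rc[0],1),np.round(rc[1],1),round(rc[2],2),'mean',P[:,:2].mean(0).round(1))
E
python3 tray.py blue w4; python3 plan.py ". . . ."
```

```text
t: 10.4
tcp_pos: [547.4, 329.8, 218.7]
tool_rot: [0.0, 0.731, 0.682, -0.001]
force: [0.8, -0.1, -0.2]
width: 63.8
grip_force: 15.0
blue [ 247   25  152  121 3559] rect [554.2 445.1] [ 98.6 129.5] 86.0 mean [555.  465.4]
t 10.4 meas [547.8 328.8 219.3  85.9] cmd-meas [-0.2  1.6  0.1  0.1]
1 x [ 0.0 0.0 -0.0 -0.0 ] -> [547.6 330.4 219.4  86. ]
```

View pics/w4.png

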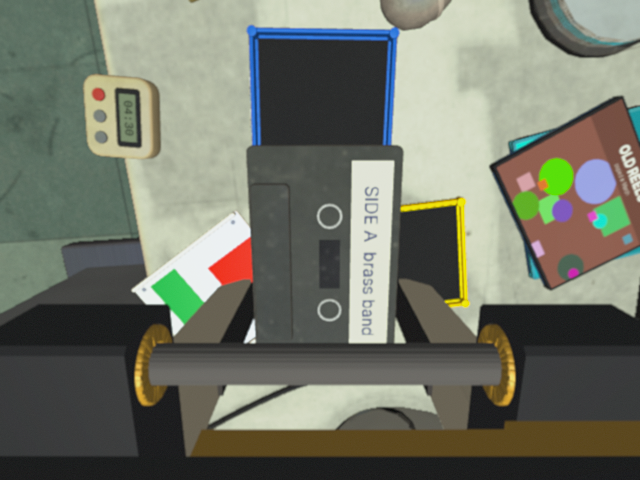

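```bash
python3 - <<'E'
from h import *
import h
def c_at(g):
    np.save('tmp.npy',np.load('cmd.npy')); np.save('cmd.npy',g); c=cam('wrist'); np.save('cmd.npy',np.load('tmp.npy')); return c
U=np.array([np.cos(np.radians(86)),np.sin(np.radians(86))]);V=np.array([U[1],-U[0]])
for n,g in (('w3',[498.3,199.1,257.8,86.]),('w4',[547.6,330.4,219.4,86.])):
    p=cv2.imread('pics/'+n+'.png'); H=cv2.cvtColor(p,cv2.COLOR_BGR2HSV); m=cv2.inRange(H,(105,120,60),(128,255,255))
    k,l,st,_=cv2.connectedComponentsWithStats(m); i=1+st[1:,4].argmax(); v,u=np.nonzero(l==i); c=c_at(g)
    for z in (0,16):
        P=at_z(c,np.c_[u,v],z)[:,:2]; a=P@U;b=P@V; print(n,z,'U',a.min().round(1),a.max().round(1),'V',b.min().round(1),b.max().round(1))
s=[553.2,430.2]; print('tray guess U',s@U,'V',s@V)
# held tape: centre in tool frame, from depth
p,d=snapshot('wrist'); c=cam('wrist'); r=outline_of('tape_black','wrist')[0]; v,u=np.nonzero(r['region']&(d>0)); P=deproj(c,np.c_[u,v],d[v,u]); g=np.load('cmd.npy')
k=P[:,2]>150; rc=cv2.minAreaRect(P[k][:,:2].astype(np.float32)); print(r['conf'],rc,'U',P[k][:,:2].max(0),'z',np.median(P[k,2])); q=P[k][:,:2]@U; print('tape far edge U',np.percentile(q,[0,1,99,100]),'tcp U',g[:2]@U)
E
```

```text
w3 0 U 400.0 433.5 V 455.5 590.1
w3 16 U 396.3 428.5 V 456.5 586.1
w4 0 U 432.3 536.1 V 454.2 589.3
w4 16 U 432.5 531.9 V 457.1 586.6
tray guess U 467.74133569702644 V 521.8431975990121
0.72 ((549.3932495117188, 352.9836730957031), (88.18498992919922, 63.898799896240234), 86.04640197753906) U [583.70030806 398.93613704] z 224.24204454612146
tape far edge U [346.36799399 348.17295403 433.72822901 434.51863175] tcp U 367.7813065405332
```

```bash
python3 plan.py "551.8 412.5 100 .; . . 12 .; . . 8 ."; cp cmd.npy release.npy; python3 plan.py ". . 150 ."
```

```text
t 10.6 meas [548.1 328.4 220.1  85.9] cmd-meas [-0.5  2.  -0.7  0.1]
4 x [ 0.51 -0.01 0.75 -0.0 ] -> [551.7 411.9  99.4  86. ]
3 x [ 0.0 0.0 0.73 -0.0 ] -> [551.7 411.9  11.8  86. ]
1 x [ 0.0 0.0 0.1 -0.0 ] -> [551.7 411.9   7.8  86. ]
t 10.6 meas [548.1 328.4 220.1  85.9] cmd-meas [ 3.600e+00  8.350e+01 -2.123e+02  1.000e-01]
** RESYNC
2 x [ 0.0 0.0 0.88 -0.0 ] -> [548.1 328.4 149.7  85.9]
```

```bash
cp release.npy cmd.npy
python3 -m pendant '[1,0.51,0,0.75,0, 1,0.51,0,0.75,0, 1,0.51,0,0.75,0, 1,0.51,0,0.75,0, 1,0,0,0.73,0, 1,0,0,0.73,0, 1,0,0,0.73,0, 1,0,0,0.1,0, 1,0,0,0,0, 1,0,0,0,0]'
python3 -m pendant '[0.25,0,0,0,0, 0.25,0,0,0,0, 0.25,0,0,0,0, 0.25,0,0,-0.2,0, 0.25,0,0,-0.8,0, 0.25,0,0,-0.9,0, 0.25,0,0,-0.9,0, 0,0,0,-0.9,0]'
python3 - <<'E'
import numpy as np; g=np.load('cmd.npy'); g[2]+=148; np.save('cmd.npy',g)
E
python3 look.py w5 tape_black; python3 plan.py "490 200 250 .; 526 -290 220 . ; . . . 46.2"
```

```text
t: 11.55
tcp_pos: [554.0, 411.6, 9.4]
tool_rot: [0.0, 0.732, 0.682, 0.001]
force: [1.3, 0.5, -0.5]
width: 63.5
grip_force: 15.0
t: 12.35
tcp_pos: [553.1, 411.9, 158.1]
tool_rot: [-0.0, 0.731, 0.682, 0.0]
force: [0.5, -0.6, 0.7]
width: 73.8
grip_force: 0.0
t 12.4 tcp [555.9 415.  165.7] yaw 85.99 w 77.3
tape_black 0.91 px 326.0 204.0 9815 z [ 9. 11. 14.] rect [553.9 428.5] [100.  64.] 85.9 mean [554.2 430.7]
t 12.4 meas [555.7 415.  163.4  86. ] cmd-meas [-4.  -3.1 -7.6  0. ]
** RESYNC
6 x [ -0.91 -0.21 -0.36 -0.0 ] -> [490.2 200.6 249.8  86. ]
13 x [ -0.94 0.13 0.06 -0.0 ] -> [ 523.5 -291.7  218.6   86. ]
11 x [ 0.0 0.0 -0.0 0.9 ] -> [ 523.5 -291.7  218.6   46.4]
```

View pics/w5.png

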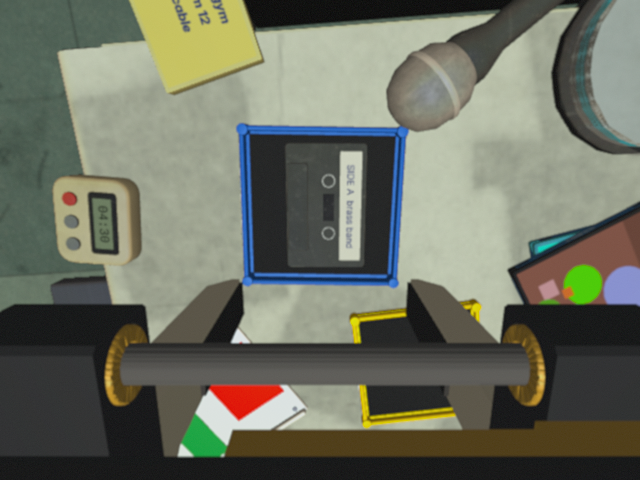

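The black tape lies flat and square in the blue tray, at (326,204). I'll let the arm settle, refine the position and go for the cream tape.

```bash
python3 -m pendant '[0,0,0,0,0,0,0,0,0,0,0,0,0,0,0]'
python3 - <<'E'
import numpy as np; np.save('cmd.npy',[551.7,411.9,155.8,86.])
E
python3 look.py w5b tape_black; python3 tray.py blue w5c; python3 plan.py "490 200 250 .; 526 -290 220 . ; . . . 46.2"
```

```text
t: 12.75
tcp_pos: [552.5, 411.0, 154.1]
tool_rot: [-0.0, 0.731, 0.682, -0.002]
force: [0.5, 0.6, -0.4]
width: 93.1
grip_force: 0.0
t 12.8 tcp [552.5 411.2 154.2] yaw 86.02 w 92.9
tape_black 0.76 px 327.0 203.0 10076 z [13. 15. 18.] rect [555.  429.9] [101.  64.] 85.5 mean [555.1 432. ]
blue [ 236  122  174  166 6309] rect [550.9 428.3] [129.9 130.1] 85.23 mean [550.9 430.4]
t 12.9 meas [552.8 411.5 154.7  86. ] cmd-meas [-1.1  0.4  1.1 -0. ]
6 x [ -0.9 -0.19 -0.39 -0.0 ] -> [491.1 199.6 249.4  86. ]
13 x [ -0.93 0.13 0.06 -0.0 ] -> [ 524.8 -287.5  218.2   86. ]
11 x [ 0.0 0.0 -0.0 0.9 ] -> [ 524.8 -287.5  218.2   46.4]
```

```bash
python3 -m pendant '[0,-0.9,-0.19,-0.39,0, 0,-0.9,-0.19,-0.39,0, 0,-0.9,-0.19,-0.39,0, 0,-0.9,-0.19,-0.39,0, 0,-0.9,-0.19,-0.39,0, 0,-0.9,-0.19,-0.39,0]' >/dev/null
python3 -m pendant '[0,-0.93,0.13,0.06,0, 0,-0.93,0.13,0.06,0, 0,-0.93,0.13,0.06,0, 0,-0.93,0.13,0.06,0, 0,-0.93,0.13,0.06,0, 0,-0.93,0.13,0.06,0, 0,-0.93,0.13,0.06,0, 0,-0.93,0.13,0.06,0, 0,-0.93,0.13,0.06,0, 0,-0.93,0.13,0.06,0]' >/dev/null
python3 -m pendant '[0,-0.93,0.13,0.06,0, 0,-0.93,0.13,0.06,0, 0,-0.93,0.13,0.06,0, 0,0,0,0,0.9, 0,0,0,0,0.9, 0,0,0,0,0.9, 0,0,0,0,0.9, 0,0,0,0,0.9, 0,0,0,0,0.9, 0,0,0,0,0.9]' >/dev/null
python3 -m pendant '[0,0,0,0,0.9, 0,0,0,0,0.9, 0,0,0,0,0.9, 0,0,0,0,0.9, 0,0,0,0,0, 0,0,0,0,0]'
python3 look.py w6 tape_cream; python3 plan.py ". . . ."
```

```text
t: 16.1
tcp_pos: [526.4, -287.4, 218.0]
tool_rot: [-0.0, 0.919, 0.395, -0.0]
force: [0.5, 0.3, 0.1]
width: 92.9
grip_force: 0.0
t 16.15 tcp [ 526.4 -287.5  218. ] yaw 46.49 w 93.0
tape_cream 0.93 px 324.0 197.0 6763 z [ 8.  9. 13.] rect [ 534.9 -277.6] [100.  64.] 46.4 mean [ 536.  -276.3]
t 16.2 meas [ 526.4 -287.5  218.1   46.5] cmd-meas [-1.6 -0.   0.1 -0.1]
1 x [ 0.0 0.0 -0.0 -0.0 ] -> [ 524.8 -287.5  218.2   46.4]
```

```bash
python3 - <<'E'
import numpy as np; np.save('cmd.npy',[526.,-287.5,218.2,46.4])
E
python3 plan.py "529.1 -284.8 100 .; . . 12 . ; . . 3.2 . 1" | tee -a log.txt
```

```text
t 16.2 meas [ 526.4 -287.5  218.1   46.5] cmd-meas [-0.4  0.   0.1 -0.1]
4 x [ 0.03 0.0 0.74 -0.0 ] -> [ 529.3 -284.    99.8   46.4]
3 x [ 0.0 0.0 0.73 -0.0 ] -> [ 529.3 -284.    12.2   46.4]
1 x [ 0.0 0.0 0.22 -0.0 ] -> [ 529.3 -284.     3.4   46.4]
```

```bash
python3 -m pendant '[0,0.03,0,0.74,0, 0,0.03,0,0.74,0, 0,0.03,0,0.74,0, 0,0.03,0,0.74,0, 0,0,0,0.73,0, 0,0,0,0.73,0, 0,0,0,0.73,0, 0,0,0,0.22,0, 0,0,0,0,0]'
python3 -m pendant '[1,0,0,0,0, 1,0,0,0,0, 1,0,0,0,0, 1,0,0,0,0, 1,0,0,0,0]'
python3 plan.py ". . 220 .; . . . 85.7; 491 200 250 .; 550 330 220 ." | tee -a log.txt
```

```text
t: 17.1
tcp_pos: [529.2, -283.8, 2.7]
tool_rot: [-0.001, 0.919, 0.394, -0.001]
force: [-0.3, -0.6, 0.1]
width: 92.7
grip_force: 0.0
t: 17.6
tcp_pos: [530.0, -284.2, 4.0]
tool_rot: [0.0, 0.919, 0.394, 0.0]
force: [-1.2, 0.3, 2.0]
width: 63.4
grip_force: 15.0
t 17.6 meas [ 530.  -284.2    4.    46.4] cmd-meas [-0.7  0.2 -0.6 -0. ]
6 x [ 0.0 0.0 -0.9 -0.0 ] -> [ 529.3 -284.   219.4   46.4]
11 x [ 0.0 0.0 -0.0 -0.89 ] -> [ 529.3 -284.   219.4   85.6]
13 x [ 0.92 -0.15 -0.06 -0.0 ] -> [488.6 199.  250.6  85.6]
4 x [ 0.85 0.32 0.19 -0.0 ] -> [550.2 330.6 220.2  85.6]
```

```bash
python3 -m pendant '[1,0,0,-0.9,0, 1,0,0,-0.9,0, 1,0,0,-0.9,0, 1,0,0,-0.9,0, 1,0,0,-0.9,0, 1,0,0,-0.9,0, 1,0,0,0,-0.89, 1,0,0,0,-0.89, 1,0,0,0,-0.89, 1,0,0,0,-0.89]' >/dev/null
python3 -m pendant '[1,0,0,0,-0.89, 1,0,0,0,-0.89, 1,0,0,0,-0.89, 1,0,0,0,-0.89, 1,0,0,0,-0.89, 1,0,0,0,-0.89, 1,0,0,0,-0.89, 1,0.92,-0.15,-0.06,0, 1,0.92,-0.15,-0.06,0, 1,0.92,-0.15,-0.06,0]' >/dev/null
python3 -m pendant '[1,0.92,-0.15,-0.06,0, 1,0.92,-0.15,-0.06,0, 1,0.92,-0.15,-0.06,0, 1,0.92,-0.15,-0.06,0, 1,0.92,-0.15,-0.06,0, 1,0.92,-0.15,-0.06,0, 1,0.92,-0.15,-0.06,0, 1,0.92,-0.15,-0.06,0, 1,0.92,-0.15,-0.06,0, 1,0.92,-0.15,-0.06,0]' >/dev/null
python3 -m pendant '[1,0.85,0.32,0.19,0, 1,0.85,0.32,0.19,0, 1,0.85,0.32,0.19,0, 1,0.85,0.32,0.19,0, 1,0,0,0,0, 1,0,0,0,0, 1,0,0,0,0]'
python3 - <<'E'
from h import *
g=np.load('cmd.npy'); s=observe(); print(g,s['tcp_pos'])
p,d=snapshot('wrist'); c=cam('wrist'); save('w7',p)
for n in ('tape_cream','tape_black'):
  for r in outline_of(n,'wrist')[:1]:
    v,u=np.nonzero(r['region']&(d>0)); P=deproj(c,np.c_[u,v],d[v,u]); zm=np.median(P[:,2]); P=P[abs(P[:,2]-zm)<5]; rc=cv2.minAreaRect(P[:,:2].astype(np.float32)); a=np.radians(85.6); U=np.array([np.cos(a),np.sin(a)]); V=np.array([U[1],-U[0]]); q=(P[:,:2]-g[:2])
    print(n,r['conf'],zm,rc,'rel U',np.percentile(q@U,[0,.5,99.5,100]).round(1),'V',np.percentile(q@V,[0,.5,99.5,100]).round(1))
E
```

```text
t: 21.3
tcp_pos: [550.5, 328.9, 220.4]
tool_rot: [0.001, 0.734, 0.679, -0.0]
force: [0.2, 0.1, 0.0]
width: 63.8
grip_force: 15.0
[550.15442928 330.6069036  220.2         85.56      ] [550.54916093 328.94994723 220.42275871]
tape_cream 0.62 225.19865588692252 ((551.8275756835938, 349.8254699707031), (80.84359741210938, 63.988311767578125), 85.60858917236328) rel U [-21.1 -19.7  59.5  59.7] V [-31.8 -31.2  31.5  32.2]
tape_black 0.55 12.942553477019146 ((554.7634887695312, 430.4349365234375), (100.09590911865234, 63.8681755065918), 85.91434478759766) rel U [ 50.   50.1 149.4 149.9] V [-35.2 -34.5  28.5  28.9]
```

View pics/w7.png

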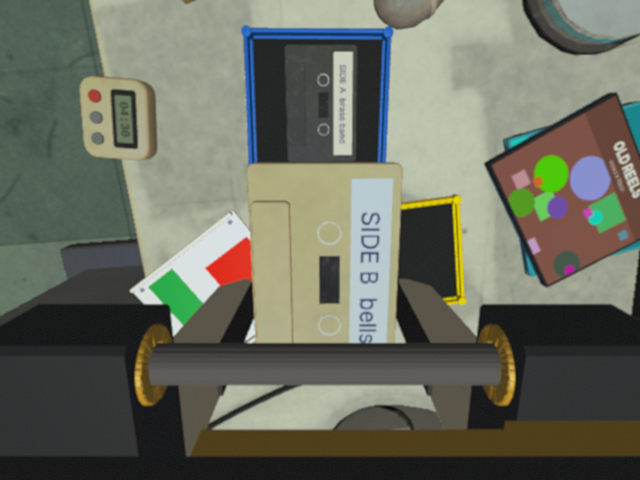

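```bash
python3 plan.py "553.3 419.6 110 .; . . 30 .; . . 20 . 1;. . 168 ." | tee -a log.txt
```

```text
t 21.4 meas [550.8 329.1 221.   85.5] cmd-meas [-0.6  1.5 -0.8  0.1]
4 x [ 0.56 -0.02 0.69 -0.0 ] -> [553.9 420.2 109.8  85.6]
3 x [ 0.0 0.0 0.66 -0.0 ] -> [553.9 420.2  30.6  85.6]
1 x [ 0.0 0.0 0.26 -0.0 ] -> [553.9 420.2  20.2  85.6]
4 x [ 0.0 0.0 -0.92 -0.0 ] -> [553.9 420.2 167.4  85.6]
```

```bash
python3 -m pendant '[1,0.56,-0.02,0.69,0, 1,0.56,-0.02,0.69,0, 1,0.56,-0.02,0.69,0, 1,0.56,-0.02,0.69,0, 1,0,0,0.66,0, 1,0,0,0.66,0, 1,0,0,0.66,0, 1,0,0,0.26,0, 1,0,0,0,0, 1,0,0,0,0]'
python3 -m pendant '[0.25,0,0,0,0, 0.25,0,0,0,0, 0.25,0,0,0,0, 0.25,0,0,-0.92,0, 0.25,0,0,-0.92,0, 0.25,0,0,-0.92,0, 0,0,0,-0.92,0, 0,0,0,0,0, 0,0,0,0,0, 0,0,0,0,0]'
python3 look.py w8 tape_cream tape_black; python3 plan.py ". . . ."
```

```text
t: 22.45
tcp_pos: [555.0, 420.1, 21.4]
tool_rot: [0.0, 0.734, 0.679, 0.001]
force: [-0.7, -0.6, -0.2]
width: 63.7
grip_force: 15.0
t: 23.45
tcp_pos: [553.6, 419.2, 166.0]
tool_rot: [0.0, 0.734, 0.679, -0.001]
force: [0.8, -0.0, 0.6]
width: 92.2
grip_force: 0.0
t 23.5 tcp [553.5 419.1 165.6] yaw 85.58 w 92.5
tape_cream 0.71 px 326.0 213.0 9884 z [25. 26. 30.] rect [556.4 426.4] [108.  69.] 84.9 mean [556.2 432.6]
t 23.6 meas [553.6 419.4 165.7  85.6] cmd-meas [ 0.3  0.8  1.7 -0. ]
1 x [ 0.0 0.0 -0.0 -0.0 ] -> [553.9 420.2 167.4  85.6]
```

View pics/w8.png

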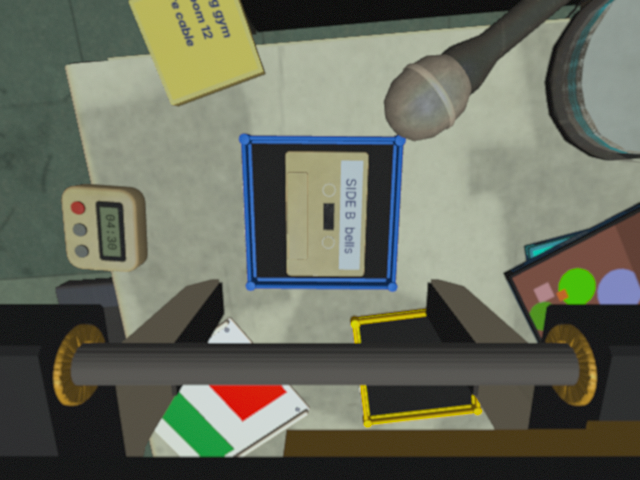

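The cream tape lies squarely on the black one, at (326,213). I'll measure the yellow tray and the dock on the way back.

```bash
python3 plan.py "510 160 250 ." | tee -a log.txt
```

```text
t 23.6 meas [553.6 419.4 165.7  85.6] cmd-meas [ 0.3  0.8  1.7 -0. ]
7 x [ -0.94 -0.08 -0.3 -0.0 ] -> [511.2 159.5 251.4  85.6]
```

```bash
python3 -m pendant '[0,-0.94,-0.08,-0.3,0, 0,-0.94,-0.08,-0.3,0, 0,-0.94,-0.08,-0.3,0, 0,-0.94,-0.08,-0.3,0, 0,-0.94,-0.08,-0.3,0, 0,-0.94,-0.08,-0.3,0, 0,-0.94,-0.08,-0.3,0, 0,0,0,0,0, 0,0,0,0,0, 0,0,0,0,0]'
for k in yellow green red; do python3 tray.py $k w9$k; done; python3 plan.py "508 0 250 .;429 -359 220 .; . . . 121.9" | tee -a log.txt
```

```text
t: 24.6
tcp_pos: [511.1, 160.8, 250.9]
tool_rot: [-0.001, 0.733, 0.68, -0.0]
force: [-1.0, 0.5, -0.5]
width: 93.1
grip_force: 0.0
yellow [ 373   10  125  140 3440] rect [629.9 274.3] [114.8 114.1] 2.96 mean [632.7 279.3]
green [ 170   97   89  101 3294] rect [403.7 228.8] [ 32.8 103.2] 32.25 mean [403.1 229.9]
red [ 230   60   80   87 3550] rect [464.6 267.3] [54.1 62.2] 32.28 mean [464.6 267.9]
t 24.8 meas [511.1 161.  250.9  85.7] cmd-meas [ 0.  -1.5  0.5 -0.2]
5 x [ -0.8 0.05 0.01 -0.0 ] -> [508.8  -0.8 249.4  85.6]
10 x [ -0.91 -0.13 0.07 -0.0 ] -> [ 428.8 -359.7  221.4   85.6]
10 x [ 0.0 0.0 -0.0 -0.91 ] -> [ 428.8 -359.7  221.4  122. ]
```

View pics/w9red.png

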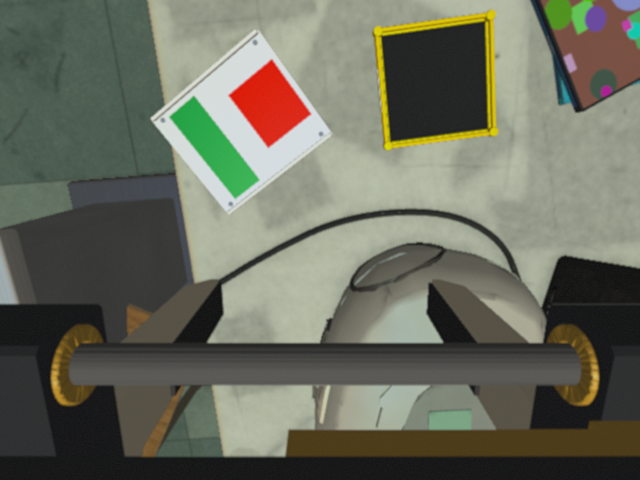

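The yellow tray is at (437,80) and the dock at (240,122), with green at (215,147) and red at (270,103). Now the fuse box.

```bash
python3 -m pendant '[0,-0.8,0.05,0,0, 0,-0.8,0.05,0,0, 0,-0.8,0.05,0,0, 0,-0.8,0.05,0,0, 0,-0.8,0.05,0,0, 0,-0.91,-0.13,0.07,0, 0,-0.91,-0.13,0.07,0, 0,-0.91,-0.13,0.07,0, 0,-0.91,-0.13,0.07,0, 0,-0.91,-0.13,0.07,0]' >/dev/null
python3 -m pendant '[0,-0.91,-0.13,0.07,0, 0,-0.91,-0.13,0.07,0, 0,-0.91,-0.13,0.07,0, 0,-0.91,-0.13,0.07,0, 0,-0.91,-0.13,0.07,0, 0,0,0,0,-0.91, 0,0,0,0,-0.91, 0,0,0,0,-0.91, 0,0,0,0,-0.91, 0,0,0,0,-0.91]' >/dev/null
python3 -m pendant '[0,0,0,0,-0.91, 0,0,0,0,-0.91, 0,0,0,0,-0.91, 0,0,0,0,-0.91, 0,0,0,0,-0.91, 0,0,0,0,0, 0,0,0,0,0]'
python3 look.py w10 fuse_box; python3 plan.py ". . . ." | tee -a log.txt
```

```text
t: 27.45
tcp_pos: [429.7, -359.3, 223.1]
tool_rot: [-0.0, 0.485, 0.874, 0.0]
force: [-0.5, 0.2, 0.3]
width: 93.1
grip_force: 0.0
t 27.5 tcp [ 429.6 -359.4  223.2] yaw 121.96 w 92.6
fuse_box 0.6 px 326.0 213.0 2940 z [15. 17. 18.] rect [ 429.7 -359.1] [45. 60.] 32.3 mean [ 429.3 -358.3]
t 27.6 meas [ 429.6 -359.5  223.3  122. ] cmd-meas [-0.8 -0.2 -1.9 -0. ]
1 x [ 0.0 0.0 -0.0 -0.0 ] -> [ 428.8 -359.7  221.4  122. ]
```

```bash
python3 -m pendant '[0,0,0.02,0.95,0, 0,0,0,0.95,0, 0,0,0,0.95,0, 0,0,0,0.95,0, 0,0,0,0.95,0, 0,0,0,0.5,0, 0,0,0,0.15,0, 0,0,0,0,0]' 15
python3 -m pendant '[1,0,0,0,0, 1,0,0,0,0, 1,0,0,0,0, 1,0,0,0,0, 1,0,0,0,0, 1,0,0,0,0, 1,0,0,0,0]'
python3 - <<'E'
import numpy as np; np.save('cmd.npy',[429.5,-359.3,5.4,122.])
E
python3 plan.py ". . 215 .; 500 0 250 .; . . . 93; 630 275 120 ." | tee -a log.txt
```

```text
t: 28.35
tcp_pos: [430.0, -359.1, 7.0]
tool_rot: [-0.0, 0.485, 0.875, 0.0]
force: [-0.4, 0.3, 0.3]
width: 92.8
grip_force: 0.0
t: 29.05
tcp_pos: [430.1, -359.4, 7.6]
tool_rot: [0.0, 0.485, 0.874, 0.0]
force: [0.8, -0.3, 0.6]
width: 44.8
grip_force: 15.0
t 29.1 meas [ 430.1 -359.4    7.6  122. ] cmd-meas [-0.6  0.1 -2.2  0. ]
6 x [ 0.0 0.0 -0.87 -0.0 ] -> [ 429.5 -359.3  214.2  122. ]
8 x [ 0.84 0.78 -0.11 -0.0 ] -> [498.7   0.9 249.4 122. ]
8 x [ 0.0 0.0 -0.0 0.91 ] -> [498.7   0.9 249.4  92.9]
8 x [ 0.83 0.45 0.4 -0.0 ] -> [629.2 273.4 121.4  92.9]
```

```bash
python3 -m pendant '[1,0,0,-0.87,0, 1,0,0,-0.87,0, 1,0,0,-0.87,0, 1,0,0,-0.87,0, 1,0,0,-0.87,0, 1,0,0,-0.87,0]' >/dev/null
python3 -m pendant '[1,0.84,0.78,-0.11,0, 1,0.84,0.78,-0.11,0, 1,0.84,0.78,-0.11,0, 1,0.84,0.78,-0.11,0, 1,0.84,0.78,-0.11,0, 1,0.84,0.78,-0.11,0, 1,0.84,0.78,-0.11,0, 1,0.84,0.78,-0.11,0]' >/dev/null
python3 -m pendant '[1,0,0,0,0.91, 1,0,0,0,0.91, 1,0,0,0,0.91, 1,0,0,0,0.91, 1,0,0,0,0.91, 1,0,0,0,0.91, 1,0,0,0,0.91, 1,0,0,0,0.91]' >/dev/null
python3 -m pendant '[1,0.83,0.45,0.4,0, 1,0.83,0.45,0.4,0, 1,0.83,0.45,0.4,0, 1,0.83,0.45,0.4,0, 1,0.83,0.45,0.4,0, 1,0.83,0.45,0.4,0, 1,0.83,0.45,0.4,0, 1,0.83,0.45,0.4,0, 1,0,0,0,0, 1,0,0,0,0]'
python3 look.py w11 fuse_box; python3 tray.py yellow w11b; python3 plan.py ". . . ." | tee -a log.txt
```

```text
t: 32.25
tcp_pos: [628.9, 273.9, 122.1]
tool_rot: [-0.001, 0.689, 0.725, -0.001]
force: [0.5, 0.3, -0.4]
width: 45.0
grip_force: 15.0
t 32.3 tcp [629.7 272.4 123. ] yaw 92.85 w 45.1
fuse_box 0.89 px 324.0 284.0 12407 z [126. 132. 133.] rect [628.3 280. ] [47. 49.] 2.9 mean [628.8 283. ]
yellow [ 241  150  164  134 3881] rect [627.3 287.2] [113.1  96.7] 2.88 mean [627.8 306.4]
t 32.4 meas [630.4 271.3 124.1  92.7] cmd-meas [-1.2  2.1 -2.7  0.1]
1 x [ 0.0 0.0 -0.0 -0.0 ] -> [629.2 273.4 121.4  92.9]
```

View pics/w11.png

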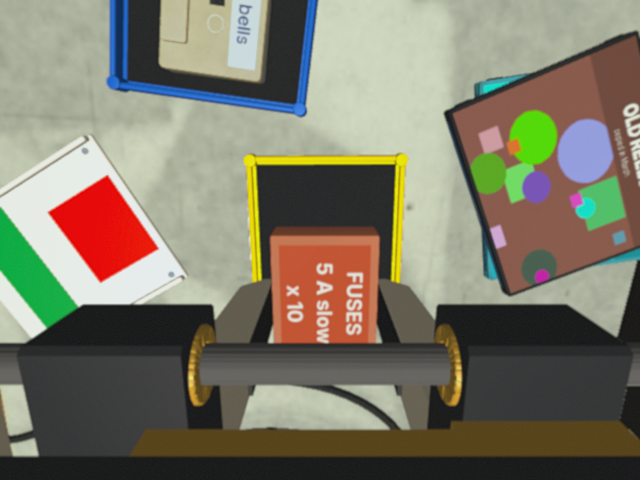

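```bash
python3 -m pendant '[1,0.09,-0.03,0.6,0, 1,0,0,0.9,0, 1,0,0,0.9,0, 1,0,0,0.35,0, 1,0,0,0,0, 1,0,0,0,0]'
python3 -m pendant '[1,0,0,0.04,0, 1,0,0,0,0, 0.4,0,0,0,0, 0.4,0,0,0,0, 0.4,0,0,0,0]'
python3 -m pendant '[0.4,0,0,-0.5,0, 0.4,0,0,-0.9,0, 0.4,0,0,-0.9,0, 0.3,0,0,-0.9,0, 0,0,0,-0.5,0, 0,0,0,0,0, 0,0,0,0,0]'
python3 look.py w12 fuse_box
rm cmd.npy; python3 plan.py "628 276 225 .; 510 -20 250 .; . . . 153; 565 -436 200 ." | tee -a log.txt
```

```text
t: 33.0
tcp_pos: [629.7, 276.7, 15.1]
tool_rot: [0.0, 0.69, 0.724, 0.001]
force: [0.6, 0.1, 1.0]
width: 44.8
grip_force: 15.0
t: 33.5
tcp_pos: [628.7, 277.0, 12.2]
tool_rot: [0.0, 0.689, 0.724, 0.0]
force: [0.1, -0.5, -0.6]
width: 55.5
grip_force: 0.0
t: 34.2
tcp_pos: [628.2, 276.5, 159.3]
tool_rot: [0.0, 0.689, 0.725, -0.0]
force: [-0.1, 0.1, 0.3]
width: 83.4
grip_force: 0.0
t 34.25 tcp [627.7 276.1 158.1] yaw 92.86 w 87.5
fuse_box 0.61 px 326.0 226.0 4381 z [-17. -15. -14.] rect [0. 0.] [0. 0.] 0.0 mean [nan nan]
t 34.3 meas [627.5 276.  157.7  92.9] cmd-meas [0. 0. 0. 0.]
2 x [ 0.0 0.01 -0.84 -0.0 ] -> [628.3 276.  224.9  92.9]
8 x [ -0.91 -0.42 -0.08 -0.0 ] -> [508.6 -21.5 250.5  92.9]
16 x [ 0.0 0.0 -0.0 -0.94 ] -> [508.6 -21.5 250.5 153. ]
10 x [ -0.6 -0.86 0.13 -0.0 ] -> [ 566.4 -437.   198.5  153. ]look.py:14: RuntimeWarning: Mean of empty slice.
  print(t,round(k['conf'],2),'px',um.mean().round(),vm.mean().round(),len(um),'z',np.percentile(P[:,2],[5,50,95]).round(),'rect',np.round(rc[0],1),np.round(rc[1]),round(rc[2],1),'mean',Q[:,:2].mean(0).round(1))
  ret = um.true_divide(
```

View pics/w12.png

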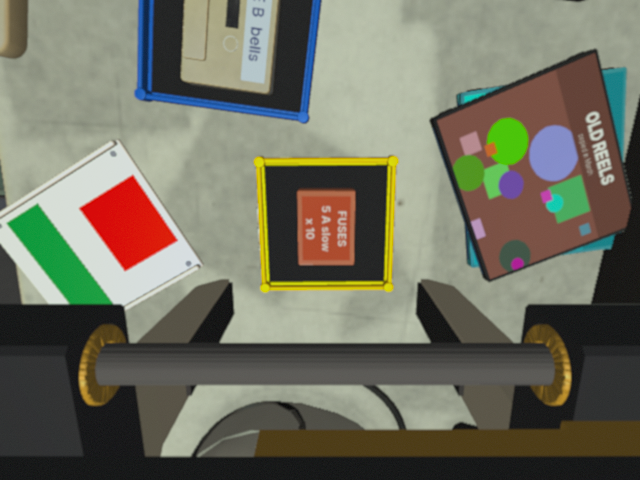

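The fuse box lies flat in the middle of the yellow tray, at (326,228). Next is the card adapter.

```bash
python3 -m pendant '[0,0,0,-0.84,0, 0,0,0,-0.84,0, 0,-0.91,-0.42,-0.08,0, 0,-0.91,-0.42,-0.08,0, 0,-0.91,-0.42,-0.08,0, 0,-0.91,-0.42,-0.08,0, 0,-0.91,-0.42,-0.08,0, 0,-0.91,-0.42,-0.08,0, 0,-0.91,-0.42,-0.08,0, 0,-0.91,-0.42,-0.08,0]' >/dev/null
python3 -m pendant '[0,0,0,0,-0.94, 0,0,0,0,-0.94, 0,0,0,0,-0.94, 0,0,0,0,-0.94, 0,0,0,0,-0.94, 0,0,0,0,-0.94, 0,0,0,0,-0.94, 0,0,0,0,-0.94]' >/dev/null
python3 -m pendant '[0,0,0,0,-0.94, 0,0,0,0,-0.94, 0,0,0,0,-0.94, 0,0,0,0,-0.94, 0,0,0,0,-0.94, 0,0,0,0,-0.94, 0,0,0,0,-0.94, 0,0,0,0,-0.94]' >/dev/null
python3 -m pendant '[0,-0.6,-0.86,0.13,0, 0,-0.6,-0.86,0.13,0, 0,-0.6,-0.86,0.13,0, 0,-0.6,-0.86,0.13,0, 0,-0.6,-0.86,0.13,0, 0,-0.6,-0.86,0.13,0, 0,-0.6,-0.86,0.13,0, 0,-0.6,-0.86,0.13,0, 0,-0.6,-0.86,0.13,0, 0,-0.6,-0.86,0.13,0]' >/dev/null
python3 -m pendant '[0,0,0,0,0, 0,0,0,0,0]'
rm cmd.npy; python3 plan.py ". . . ."; python3 look.py w13 card_adapter mug memory_stick
```

```text
t: 38.1
tcp_pos: [565.4, -436.5, 197.6]
tool_rot: [-0.002, 0.234, 0.972, 0.001]
force: [-0.1, 1.0, 0.9]
width: 92.9
grip_force: 0.0
t 38.1 meas [ 565.4 -436.5  197.6  152.9] cmd-meas [0. 0. 0. 0.]
1 x [ 0.0 0.0 -0.0 -0.0 ] -> [ 565.4 -436.5  197.6  152.9]
t 38.15 tcp [ 566.3 -434.8  198.7] yaw 153.07 w 93.2
card_adapter 0.77 px 338.0 219.0 2316 z [ 7.  9. 11.] rect [ 572.5 -427.4] [40. 51.] 64.4 mean [ 571.8 -426.9]
mug 0.66 px 493.0 324.0 3603 z [ 10.  62. 100.] rect [ 653.2 -359. ] [194.  76.] 2.4 mean [ 677.3 -348.1]
memory_stick 0.64 px 569.0 226.0 2151 z [ 2. 11. 14.] rect [ 681.9 -238.3] [23. 74.] 85.0 mean [ 676.8 -239.7]
```

```bash
python3 -c "
import numpy as np; np.save('cmd.npy',[565.8,-435.8,198,153.])"; python3 plan.py ". . . 153.8 1; 571.5 -427.8 190 . 1; . . 12 .; . . 2.2 . 1" | tee -a log.txt
```

```text
t 38.3 meas [ 567.2 -434.   200.8  153.2] cmd-meas [-1.4 -1.8 -2.8 -0.2]
1 x [ 0.0 0.0 -0.0 -0.2 ] -> [ 565.8 -435.8  198.   153.8]
1 x [ -0.04 0.24 0.2 -0.0 ] -> [ 571.5 -427.9  190.   153.8]
5 x [ 0.0 0.0 0.89 -0.0 ] -> [ 571.5 -427.9   12.   153.8]
1 x [ 0.0 0.0 0.25 -0.0 ] -> [ 571.5 -427.9    2.   153.8]
```

```bash
python3 -m pendant '[0,0,0,0,-0.2, 0,-0.04,0.24,0.2,0, 0,0,0,0.89,0, 0,0,0,0.89,0, 0,0,0,0.89,0, 0,0,0,0.89,0, 0,0,0,0.89,0, 0,0,0,0.2,0, 0,0,0,0,0, 0,0,0,0,0]' 10
python3 -m pendant '[0.3,0,0,0,0, 0.3,0,0,0,0, 0.3,0,0,0,0, 0.3,0,0,0,0]'
```

```text
t: 39.3
tcp_pos: [573.9, -428.2, 8.6]
tool_rot: [0.002, 0.226, 0.974, -0.0]
force: [0.8, -1.3, 0.3]
width: 93.0
grip_force: 0.0
t: 39.7
tcp_pos: [572.4, -428.5, 7.4]
tool_rot: [0.0, 0.227, 0.974, -0.0]
force: [-0.4, -0.2, -0.0]
width: 67.0
grip_force: 0.0
```

```bash
python3 -m pendant '[0.3,0,0,0.08,0, 0.3,0,0,0.03,0, 0.3,0,0,0,0, 0.3,0,0,0,0]'
python3 -m pendant '[1,0,0,0,0, 1,0,0,0,0, 1,0,0,0,0, 1,0,0,0,0, 1,0,0,0,0]'
```

```text
t: 40.1
tcp_pos: [572.1, -428.2, 2.0]
tool_rot: [-0.0, 0.227, 0.974, 0.0]
force: [0.1, 0.1, -0.2]
width: 65.2
grip_force: 0.0
t: 40.6
tcp_pos: [572.3, -428.2, 2.3]
tool_rot: [0.0, 0.227, 0.974, 0.0]
force: [0.3, -0.1, -0.3]
width: 40.1
grip_force: 10.0
```

```bash
python3 -c "
import numpy as np; np.save('cmd.npy',[572.2,-428.3,2.2,153.8])"; python3 plan.py ". . 220 .; . . . 122.3;490 0 245 .; 464.6 215 160 ." | tee -a log.txt
```

```text
t 40.6 meas [ 572.3 -428.2    2.3  153.8] cmd-meas [-0.1 -0.1 -0.1 -0. ]
6 x [ 0.0 0.0 -0.91 -0.0 ] -> [ 572.2 -428.3  220.6  153.8]
9 x [ 0.0 0.0 -0.0 0.88 ] -> [ 572.2 -428.3  220.6  122.1]
11 x [ 0.92 0.36 -0.06 -0.0 ] -> [491.1  -1.2 247.  122.1]
6 x [ 0.82 0.39 0.36 -0.0 ] -> [465.8 215.2 160.6 122.1]
```

```bash
python3 -m pendant '[1,0,0,-0.91,0, 1,0,0,-0.91,0, 1,0,0,-0.91,0, 1,0,0,-0.91,0, 1,0,0,-0.91,0, 1,0,0,-0.91,0]' >/dev/null
python3 -m pendant '[1,0,0,0,0.88, 1,0,0,0,0.88, 1,0,0,0,0.88, 1,0,0,0,0.88, 1,0,0,0,0.88, 1,0,0,0,0.88, 1,0,0,0,0.88, 1,0,0,0,0.88, 1,0,0,0,0.88, 1,0.92,0.36,-0.06,0]' >/dev/null
python3 -m pendant '[1,0.92,0.36,-0.06,0, 1,0.92,0.36,-0.06,0, 1,0.92,0.36,-0.06,0, 1,0.92,0.36,-0.06,0, 1,0.92,0.36,-0.06,0, 1,0.92,0.36,-0.06,0, 1,0.92,0.36,-0.06,0, 1,0.92,0.36,-0.06,0, 1,0.92,0.36,-0.06,0, 1,0.92,0.36,-0.06,0]' >/dev/null
python3 -m pendant '[1,0.82,0.39,0.36,0, 1,0.82,0.39,0.36,0, 1,0.82,0.39,0.36,0, 1,0.82,0.39,0.36,0, 1,0.82,0.39,0.36,0, 1,0.82,0.39,0.36,0, 1,0,0,0,0, 1,0,0,0,0, 1,0,0,0,0, 1,0,0,0,0]'
python3 plan.py ". . . ."; python3 look.py w14 card_adapter; python3 tray.py red w14r;python3 tray.py green w14g
```

```text
t: 44.2
tcp_pos: [466.4, 213.6, 161.1]
tool_rot: [0.001, 0.485, 0.874, -0.0]
force: [0.4, -0.0, -0.3]
width: 40.0
grip_force: 10.0
t 44.2 meas [466.4 213.6 161.1 122. ] cmd-meas [-0.7  1.6 -0.5  0.2]
1 x [ 0.0 0.0 -0.0 -0.0 ] -> [465.8 215.2 160.6 122.1]
t 44.25 tcp [466.4 213.7 161.1] yaw 121.97 w 39.6
card_adapter 0.88 px 324.0 291.0 9129 z [166. 167. 169.] rect [462.7 219.4] [40. 51.] 31.9 mean [463.  219.1]
red [ 325  127   69   78 5226] rect [463.2 270.6] [54.5 61.4] 32.14 mean [462.7 271.3]
green [ 246  101   46  129 5257] rect [402.6 231.4] [ 33.1 102.4] 32.52 mean [401.5 233.2]
```

View pics/w14.png

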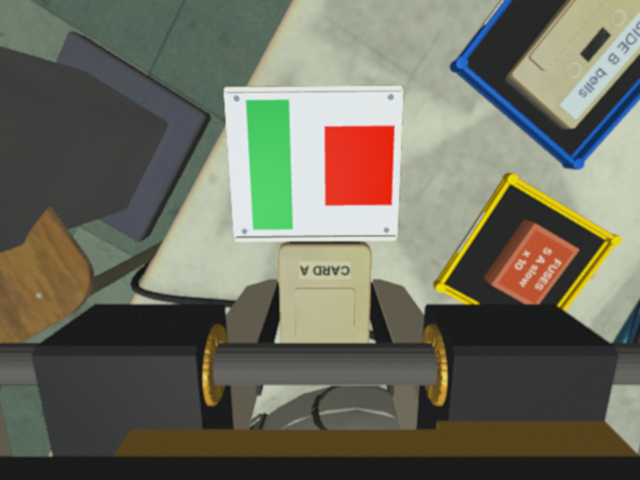

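The card is held at (324,291) and reaches about 5 mm ahead of the TCP. Red is at (359,166) and green at (269,165), so I'll lower it with that correction.

```bash
python3 plan.py "466.6 266 100 .; . . 16 .; . . 8.2 . 1" | tee -a log.txt
```

```text
t 44.4 meas [466.1 214.4 161.  122. ] cmd-meas [-0.3  0.9 -0.4  0.1]
2 x [ 0.53 0.35 0.76 -0.0 ] -> [466.9 266.   99.8 122.1]
3 x [ 0.0 0.0 0.7 -0.0 ] -> [466.9 266.   15.8 122.1]
1 x [ 0.0 0.0 0.19 -0.0 ] -> [466.9 266.    8.2 122.1]
```

```bash
python3 -m pendant '[1,0.53,0.35,0.76,0, 1,0.53,0.35,0.76,0, 1,0,0,0.7,0, 1,0,0,0.7,0, 1,0,0,0.7,0, 1,0,0,0.19,0, 1,0,0,0,0, 1,0,0,0,0, 1,0,0,0,0]'
```

```text
t: 45.3
tcp_pos: [467.8, 266.7, 9.7]
tool_rot: [0.001, 0.484, 0.875, 0.001]
force: [-0.5, -0.2, -0.0]
width: 40.0
grip_force: 10.0
```

```bash
python3 -m pendant '[1,0,0,0.07,0, 1,0,0,0,0, 1,0,0,0,0]'
python3 -m pendant '[0.4,0,0,0,0, 0.4,0,0,0,0, 0.4,0,0,0,0, 0.4,0,0,-0.3,0, 0.4,0,0,-0.9,0, 0.4,0,0,-0.9,0, 0.3,0,0,-0.9,0, 0,0,0,-0.5,0, 0,0,0,0,0, 0,0,0,0,0]'
python3 -m pendant '[0,0,0,0,0]'
rm cmd.npy; python3 plan.py ". . . ."; python3 look.py w15 card_adapter; python3 tray.py red w15r;python3 tray.py green w15g
```

```text
t: 45.6
tcp_pos: [467.0, 266.0, 5.8]
tool_rot: [0.0, 0.484, 0.875, 0.0]
force: [0.1, 0.1, 0.1]
width: 39.6
grip_force: 10.0
t: 46.6
tcp_pos: [466.8, 265.7, 145.9]
tool_rot: [0.0, 0.484, 0.875, 0.0]
force: [0.6, 0.0, 0.2]
width: 83.2
grip_force: 0.0
t: 46.7
tcp_pos: [466.1, 265.2, 144.5]
tool_rot: [-0.001, 0.484, 0.875, -0.001]
force: [1.2, -0.3, -1.1]
width: 90.2
grip_force: 0.0
t 46.7 meas [466.1 265.2 144.5 122.1] cmd-meas [0. 0. 0. 0.]
1 x [ 0.0 0.0 -0.0 -0.0 ] -> [466.1 265.2 144.5 122.1]
t 46.75 tcp [466.1 265.3 144.3] yaw 122.13 w 91.9
card_adapter 0.56 px 326.0 229.0 3192 z [12. 13. 15.] rect [466.7 266.7] [41. 50.] 31.7 mean [466.  267.3]
red [ 291  185   70   77 1980] rect [464.4 268.9] [54.6 62.1] 32.23 mean [458.8 276.7]
green [ 210  159   49  127 5252] rect [403.4 230. ] [ 33.2 103. ] 32.41 mean [402.2 231.8]
```

View pics/w15.png

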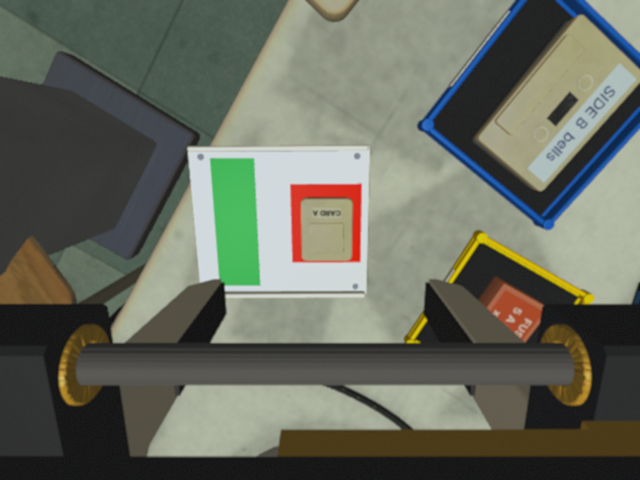

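The card is flat within the red square, about 3–4 mm low in the image at (326,229). I'll regrip it, nudge it +3.5 mm along tool x and look again.

```bash
python3 -m pendant '[0.4,0,0,0.5,0, 0.4,0,0,0.9,0, 0.4,0,0,0.9,0, 0.4,0,0,0.9,0, 0.4,0,0,0.27,0, 0.4,0,0,0,0, 0.4,0,0,0,0, 1,0,0,0,0, 1,0,0,0,0, 1,0,0,0,0]'
python3 -m pendant '[1,0,0,0,0, 1,0,0,-0.1,0, 1,0.09,-0.02,0,0, 1,0,0,0.1,0, 1,0,0,0.02,0, 1,0,0,0,0, 0.4,0,0,0,0, 0.4,0,0,0,0, 0.4,0,0,0,0]'
python3 -m pendant '[0.4,0,0,-0.3,0, 0.4,0,0,-0.9,0, 0.4,0,0,-0.9,0, 0.3,0,0,-0.9,0, 0,0,0,-0.5,0, 0,0,0,0,0, 0,0,0,0,0, 0,0,0,0,0]'
rm cmd.npy; python3 plan.py ". . . ."; python3 look.py w16 card_adapter; python3 tray.py red w16r
python3 plan.py "480 0 235 .; 560 -230 225 ."
```

```text
t: 47.9
tcp_pos: [467.1, 266.1, 7.1]
tool_rot: [0.0, 0.484, 0.875, 0.0]
force: [0.0, -0.3, 0.9]
width: 39.9
grip_force: 10.0
t: 48.8
tcp_pos: [464.1, 268.4, 5.5]
tool_rot: [-0.0, 0.484, 0.875, -0.0]
force: [0.5, 0.6, 0.3]
width: 54.7
grip_force: 0.0
t: 49.6
tcp_pos: [463.5, 267.8, 144.8]
tool_rot: [-0.001, 0.484, 0.875, -0.001]
force: [0.2, -0.6, -0.5]
width: 90.4
grip_force: 0.0
t 49.6 meas [463.5 267.8 144.8 122.1] cmd-meas [0. 0. 0. 0.]
1 x [ 0.0 0.0 -0.0 -0.0 ] -> [463.5 267.8 144.8 122.1]
t 49.65 tcp [463.5 267.9 144.6] yaw 122.13 w 91.5
card_adapter 0.77 px 326.0 227.0 3247 z [11. 13. 15.] rect [463.3 270.2] [41. 51.] 31.3 mean [462.8 271. ]
red [ 292  190   70   76 1935] rect [464.6 268.8] [54.5 61.9] 32.39 mean [464.1 270.2]
t 49.8 meas [463.6 268.2 144.7 122.1] cmd-meas [-0.1 -0.4  0.1 -0. ]
7 x [ -0.84 -0.46 -0.32 -0.0 ] -> [4.795e+02 1.000e-01 2.344e+02 1.221e+02]
7 x [ -0.85 -0.19 0.03 -0.0 ] -> [ 561.  -229.8  226.   122.1]
```

```bash
python3 -m pendant '[0,-0.84,-0.46,-0.32,0, 0,-0.84,-0.46,-0.32,0, 0,-0.84,-0.46,-0.32,0, 0,-0.84,-0.46,-0.32,0, 0,-0.84,-0.46,-0.32,0, 0,-0.84,-0.46,-0.32,0, 0,-0.84,-0.46,-0.32,0]' >/dev/null
python3 -m pendant '[0,-0.85,-0.19,0.03,0, 0,-0.85,-0.19,0.03,0, 0,-0.85,-0.19,0.03,0, 0,-0.85,-0.19,0.03,0, 0,-0.85,-0.19,0.03,0, 0,-0.85,-0.19,0.03,0, 0,-0.85,-0.19,0.03,0, 0,0,0,0,0]'
python3 plan.py ". . . 145; 669.5 -238.3 190 ."
```

```text
t: 51.25
tcp_pos: [561.4, -235.7, 224.7]
tool_rot: [-0.0, 0.488, 0.873, -0.002]
force: [-1.6, -0.5, -0.2]
width: 93.0
grip_force: 0.0
t 51.2 meas [ 561.4 -235.7  224.7  121.6] cmd-meas [-0.4  5.9  1.3  0.5]
** RESYNC
6 x [ 0.0 0.0 -0.0 -0.97 ] -> [ 561.4 -235.7  224.7  144.9]
3 x [ -0.75 0.5 0.29 -0.0 ] -> [ 669.5 -238.4  189.9  144.9]
```

```bash
python3 -m pendant '[0,0,0,0,-0.97, 0,0,0,0,-0.97, 0,0,0,0,-0.97, 0,0,0,0,-0.97, 0,0,0,0,-0.97, 0,0,0,0,-0.97, 0.35,-0.75,0.5,0.29,0, 0.35,-0.75,0.5,0.29,0, 0.35,-0.75,0.5,0.29,0, 0.35,0,0,0,0]' >/dev/null
python3 -m pendant '[0.35,0,0,0,0, 0.35,0,0,0,0, 0.35,0,0,0,0]'
rm cmd.npy; python3 plan.py ". . . ."; python3 look.py w17 memory_stick mug
python3 - <<'E'
from h import *
T=np.load('obst.npy'); g=np.load('cmd.npy'); print(clear(T,g[0],g[1],g[3]-90),clear(T,669.5,-238.3,55))
E
```

```text
t: 52.55
tcp_pos: [669.2, -231.0, 193.4]
tool_rot: [0.0, 0.297, 0.955, -0.0]
force: [-0.5, 0.6, 0.5]
width: 60.3
grip_force: 0.0
t 52.5 meas [ 669.2 -231.   193.4  145.4] cmd-meas [0. 0. 0. 0.]
1 x [ 0.0 0.0 -0.0 -0.0 ] -> [ 669.2 -231.   193.4  145.4]
t 52.6 tcp [ 669.3 -231.1  193.5] yaw 145.38 w 60.6
memory_stick 0.63 px 323.0 227.0 1999 z [ 2. 12. 15.] rect [ 678. -237.] [24. 82.] 88.0 mean [ 677.6 -236.7]
mug 0.84 px 253.0 364.0 2803 z [ 14.  77. 101.] rect [ 731.5 -345.2] [30. 87.] 31.9 mean [ 737.9 -354.7]
(np.float64(21.5), array([ 674., -328.])) (np.float64(17.6), array([ 674., -328.]))
```

View pics/w17.png

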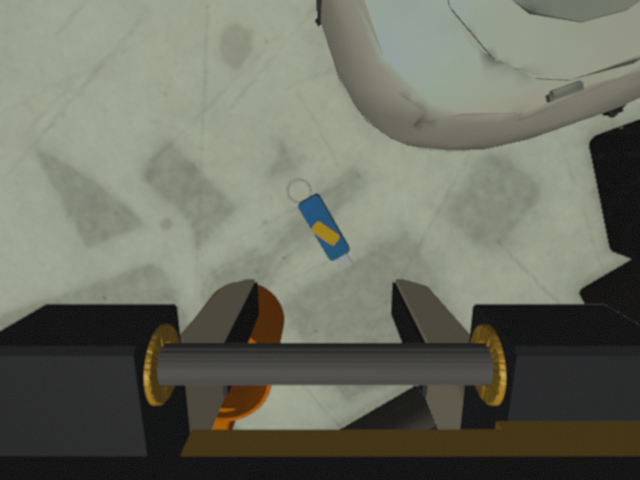

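The stick's body is at (326,228), and the mug shows at (250,360) behind the left finger. I'll descend turned about 30° away from the mug and close gently so the stick lines itself up.

```bash
python3 -m pendant '[0.35,-0.05,-0.13,0.9,0, 0.35,0,0,0.95,0, 0.35,0,0,0.95,0, 0.35,0,0,0.95,0, 0.35,0,0,0.6,0, 0.35,0,0,0.15,0, 0.35,0,0,0,0, 0.35,0,0,0,0]' 5
python3 - <<'E'
from plant import *
s=observe(); print(s['tcp_pos'],s['force'])
E
```

```text
t: 53.5
tcp_pos: [670.0, -236.2, 14.4]
tool_rot: [0.002, 0.297, 0.955, 0.0]
force: [0.2, -0.1, 0.6]
width: 60.3
grip_force: 0.0
[ 670.00965503 -236.15525581   14.36952355] [ 0.19118472 -0.10418813  0.59457008]
```

```bash
python3 -m pendant '[0.35,0,0,0.2,0, 0.35,0,0,0.05,0, 0.35,0,0,0,0, 0.35,0,0,0,0]' 5
python3 -m pendant '[0.75,0,0,0,0, 0.75,0,0,0,0, 0.75,0,0,0,0, 0.9,0,0,0,0, 0.9,0,0,0,0, 0.9,0,0,0,0, 0.9,0,0,0,0, 0.9,0,0,0,0]'
```

```text
t: 53.9
tcp_pos: [668.8, -236.0, 2.5]
tool_rot: [0.0, 0.297, 0.955, 0.0]
force: [1.0, 0.3, -0.2]
width: 60.4
grip_force: 0.0
t: 54.7
tcp_pos: [668.7, -236.0, 2.3]
tool_rot: [0.0, 0.297, 0.955, 0.0]
force: [-0.3, 0.6, 0.4]
width: 23.7
grip_force: 4.6
```

```bash
python3 -m pendant '[1,0,0,0,0, 1,0,0,0,0, 1,0,0,0,0]' 10
python3 -m pendant '[1,0,0,-0.1,0, 1,0,0,-0.4,0, 1,0,0,-0.9,0, 1,0,0,-0.9,0, 1,0,0,-0.9,0, 1,0,0,-0.9,0, 1,0,0,-0.9,0, 1,0,0,-0.5,0, 1,0,0,0,0, 1,0,0,0,0]'
rm cmd.npy; python3 plan.py ". . . ."; python3 look.py w18 memory_stick mug;  python3 plan.py ". . . 122.3;490 0 245 .; 415 180 160 ."
```

```text
t: 55.0
tcp_pos: [668.7, -236.0, 2.3]
tool_rot: [0.0, 0.297, 0.955, 0.0]
force: [0.2, 0.3, 0.3]
width: 23.4
grip_force: 9.1
t: 56.0
tcp_pos: [668.3, -235.9, 222.6]
tool_rot: [0.0, 0.297, 0.955, -0.0]
force: [-0.0, 0.9, -0.9]
width: 23.9
grip_force: 9.2
t 56.0 meas [ 668.3 -235.9  222.6  145.4] cmd-meas [0. 0. 0. 0.]
1 x [ 0.0 0.0 -0.0 -0.0 ] -> [ 668.3 -235.9  222.6  145.4]
t 56.05 tcp [ 667.7 -236.   221.2] yaw 145.43 w 23.0
memory_stick 0.71 px 322.0 291.0 5936 z [223. 233. 235.] rect [ 669.6 -236.9] [25. 96.] 67.7 mean [ 662.6 -233.8]
mug 0.97 px 243.0 287.0 1501 z [ 7. 50. 87.] rect [ 646.9 -252.4] [2. 0.] 79.3 mean [ 646.8 -252.7]
t 56.1 meas [ 667.5 -236.   220.2  145.4] cmd-meas [ 0.8  0.1  2.4 -0. ]
6 x [ 0.0 0.0 -0.0 0.96 ] -> [ 668.3 -235.9  222.6  122.4]
8 x [ 0.92 -0.08 -0.07 -0.0 ] -> [489.   -1.  245.  122.4]
6 x [ 0.8 0.14 0.35 -0.0 ] -> [414.6 179.1 161.  122.4]
```

View pics/w18.png

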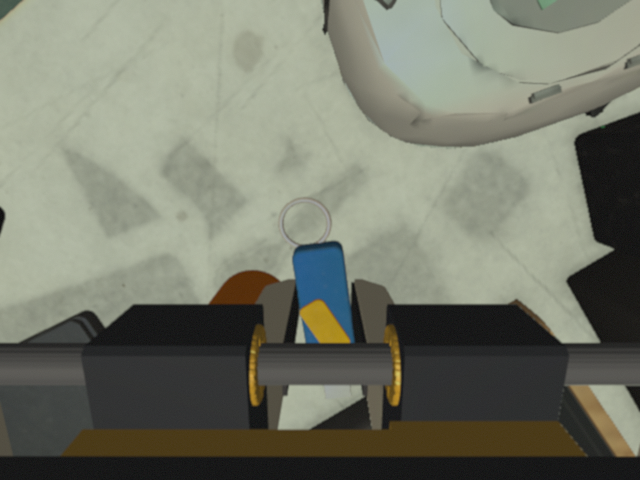

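The stick is held, skewed about 12° in the fingers, with the ring end ahead at (305,220). I'll carry it over, turn to compensate and measure again above the dock.

```bash
python3 -c "
import numpy as np; np.save('cmd.npy',[668,-235.9,221.5,145.4])"; python3 plan.py ". . . 110;490 0 245 .; 415 180 160 ."
```

```text
t 56.1 meas [ 667.5 -236.   220.2  145.4] cmd-meas [ 0.5  0.1  1.3 -0. ]
10 x [ 0.0 0.0 -0.0 0.89 ] -> [ 668.  -235.9  221.5  109.8]
8 x [ 0.88 -0.27 -0.07 -0.0 ] -> [ 4.913e+02 -2.000e-01  2.439e+02  1.098e+02]
6 x [ 0.81 -0.04 0.35 -0.0 ] -> [416.4 179.4 159.9 109.8]
```

```bash
python3 -m pendant '[1,0,0,0,0.89, 1,0,0,0,0.89, 1,0,0,0,0.89, 1,0,0,0,0.89, 1,0,0,0,0.89, 1,0,0,0,0.89, 1,0,0,0,0.89, 1,0,0,0,0.89, 1,0,0,0,0.89, 1,0,0,0,0.89]' >/dev/null
python3 -m pendant '[1,0.88,-0.27,-0.07,0, 1,0.88,-0.27,-0.07,0, 1,0.88,-0.27,-0.07,0, 1,0.88,-0.27,-0.07,0, 1,0.88,-0.27,-0.07,0, 1,0.88,-0.27,-0.07,0, 1,0.88,-0.27,-0.07,0, 1,0.88,-0.27,-0.07,0]' >/dev/null
python3 -m pendant '[1,0.81,-0.04,0.35,0, 1,0.81,-0.04,0.35,0, 1,0.81,-0.04,0.35,0, 1,0.81,-0.04,0.35,0, 1,0.81,-0.04,0.35,0, 1,0.81,-0.04,0.35,0, 1,0,0,0,0, 1,0,0,0,0, 1,0,0,0,0]'
rm cmd.npy; python3 plan.py ". . . ."; python3 look.py w19 memory_stick; python3 tray.py green w19g
```

```text
t: 58.85
tcp_pos: [417.4, 178.0, 160.4]
tool_rot: [0.0, 0.576, 0.818, -0.001]
force: [0.1, 0.1, -0.3]
width: 23.4
grip_force: 9.2
t 58.9 meas [417.4 178.  160.4 109.7] cmd-meas [0. 0. 0. 0.]
1 x [ 0.0 0.0 -0.0 -0.0 ] -> [417.4 178.  160.4 109.7]
t 58.9 tcp [417.7 177.9 160.6] yaw 109.66 w 23.6
memory_stick 0.91 px 321.0 290.0 5923 z [161. 171. 173.] rect [413.2 162.2] [ 45. 115.] 28.5 mean [414.2 183.2]
green [ 295   88   68  135 5224] rect [402.9 230.6] [ 33.2 103. ] 32.5 mean [401.4 233.5]
```

View pics/w19.png

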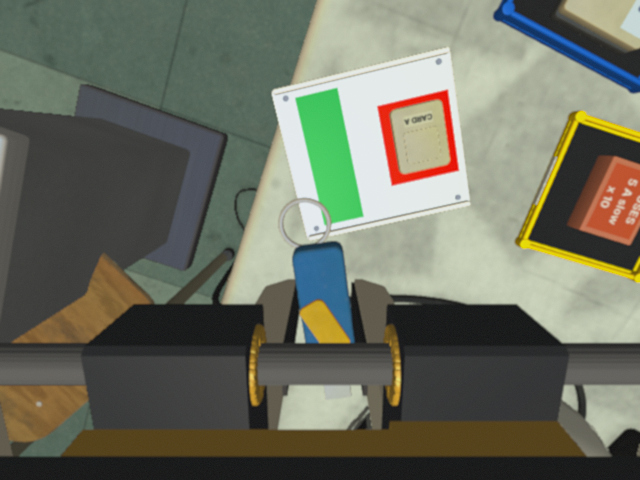

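```bash
python3 - <<'E'
from h import *
p,d=snapshot('wrist'); c=cam('wrist'); g=np.load('cmd.npy'); H=cv2.cvtColor(p,cv2.COLOR_RGB2HSV); m=cv2.inRange(H,(98,130,70),(120,255,255)); m[:236]=0; m[:,:280]=0;m[:,365:]=0
m|=0
pts=[]
L=[];Rr=[]
for r in range(256,300,2):
    q=np.nonzero(m[r])[0]; L.append((q.min()-.5,r)); Rr.append((q.max()+.5,r))
a=np.radians(g[3]);X=np.array([np.cos(a),np.sin(a)]);Y=np.array([np.sin(a),-np.cos(a)])
z=g[2]-2.3+12
for n,e in(('L',L),('R',Rr)):
    P=at_z(c,e,z)[:,:2]-g[:2]; s=np.polyfit(P@X,P@Y,1); print(n,'angle rel tool deg',np.degrees(np.arctan(s[0])).round(1),'Y at X=0',s[1].round(1))
v,u=np.nonzero(m); P=at_z(c,np.c_[u,v],z)[:,:2]-g[:2]; print('far end X',(P@X).max().round(1),'z top',np.median(deproj(c,np.c_[u,v],d[v,u])[:,2]))
E
```

```text
L angle rel tool deg -4.4 Y at X=0 -11.6
R angle rel tool deg -8.2 Y at X=0 10.4
far end X 26.5 z top 170.53989384645118
```

```bash
python3 plan.py ". . . 116.1 2; 405.4 231.8 90 .; . . 16 ."
```

```text
t 59.0 meas [417.6 178.2 160.8 109.7] cmd-meas [-0.2 -0.2 -0.4  0. ]
2 x [ 0.0 0.0 -0.0 -0.8 ] -> [417.4 178.  160.4 116.1]
2 x [ 0.67 0.16 0.88 -0.0 ] -> [405.4 231.8  90.  116.1]
2 x [ 0.0 0.0 0.93 -0.0 ] -> [405.4 231.8  15.6 116.1]
```

```bash
python3 -m pendant '[1,0,0,0,-0.8, 1,0,0,0,-0.8, 1,0.67,0.16,0.88,0, 1,0.67,0.16,0.88,0, 1,0,0,0.93,0, 1,0,0,0.93,0, 1,0,0,0,0, 1,0,0,0,0, 1,0,0,0,0]'
```

```text
t: 59.95
tcp_pos: [406.1, 233.5, 17.6]
tool_rot: [0.001, 0.529, 0.849, 0.002]
force: [0.1, -0.1, -0.5]
width: 22.9
grip_force: 9.2
```

```bash
python3 -m pendant '[1,0,0,0.2,0, 1,0,0,0.05,0, 1,0,0,0,0, 1,0,0,0,0]'
python3 -m pendant '[0.6,0,0,0,0, 0.6,0,0,0,0, 0.6,0,0,0,0, 0.6,0,0,-0.3,0, 0.6,0,0,-0.9,0, 0.6,0,0,-0.9,0, 0.3,0,0,-0.9,0, 0.3,0,0,-0.5,0, 0.3,0,0,0,0, 0.3,0,0,0,0]'
python3 -m pendant '[0.3,0,0,0,0, 0.3,0,0,0,0]'
rm cmd.npy; python3 plan.py ". . . ."; python3 look.py w20 memory_stick card_adapter; python3 tray.py green w20g
python3 - <<'E'
from h import *
p=cv2.imread('pics/w20.png'); c=cam('wrist'); H=cv2.cvtColor(p,cv2.COLOR_BGR2HSV); m=cv2.inRange(H,(98,130,70),(120,255,255))|cv2.inRange(H,(12,150,120),(30,255,255))
k=np.zeros_like(m); k[120:310,150:420]=m[120:310,150:420]; n,l,st,_=cv2.connectedComponentsWithStats(k)
i=1+st[1:,4].argmax(); v,u=np.nonzero(l==i); rc=cv2.minAreaRect(at_z(c,np.c_[u,v],14)[:,:2].astype(np.float32)); print('body',st[i],rc)
E
```

```text
t: 60.35
tcp_pos: [404.9, 233.1, 6.2]
tool_rot: [0.0, 0.528, 0.849, 0.0]
force: [0.4, -0.1, -0.3]
width: 23.4
grip_force: 9.2
t: 61.35
tcp_pos: [404.7, 232.6, 145.7]
tool_rot: [0.0, 0.528, 0.849, -0.0]
force: [0.0, 0.8, -0.1]
width: 63.2
grip_force: 0.0
t: 61.55
tcp_pos: [404.0, 232.5, 144.7]
tool_rot: [-0.001, 0.528, 0.849, -0.001]
force: [1.3, 0.8, 0.1]
width: 65.2
grip_force: 0.0
t 61.5 meas [404.  232.5 144.7 116.2] cmd-meas [0. 0. 0. 0.]
1 x [ 0.0 0.0 -0.0 -0.0 ] -> [404.  232.5 144.7 116.2]
t 61.6 tcp [404.2 232.7 144.8] yaw 116.23 w 64.8
memory_stick 0.73 px 326.0 236.0 2741 z [ 5. 16. 19.] rect [406.3 229.6] [26. 98.] 37.0 mean [406.9 229.7]
card_adapter 0.81 px 414.0 221.0 3343 z [11. 13. 15.] rect [465.  269.7] [42. 53.] 32.4 mean [462.5 270.6]
green [ 295  164   54  129 2173] rect [403.1 230.1] [ 33.1 103.1] 32.44 mean [399.7 232.6]
body [309 199  34  54 926] ((402.8721618652344, 235.7943115234375), (20.476579666137695, 43.37684631347656), 34.50225830078125)
```

View pics/w20.png

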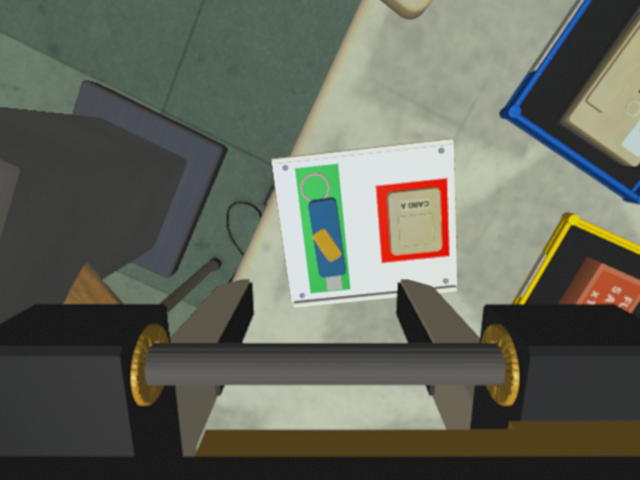

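The stick lies along the green strip at (326,236), within about 3° and 3 mm, and the card is in the red square. I'll do a quick bystander check and hand in.

```bash
python3 - <<'E'
from h import *
p,d=snapshot('side'); save('s2',p); c=cam('side')
for t in ('mug','cue_timer','tape_cream'):
    k=outline_of(t,'side')
    if not k: print(t,'-'); continue
    v,u=np.nonzero(k[0]['region']&(d>0)); P=deproj(c,np.c_[u,v],d[v,u]); z=np.percentile(P[:,2],90); rc=cv2.minAreaRect(P[P[:,2]>z-6][:,:2].astype(np.float32)); print(t,k[0]['conf'],np.round(rc[0]),np.round(rc[1]),rc[2],'px',u.mean().round(1),v.mean().round(1),P[:,2].max())
s=observe(); print(s['t'])
print(job_done())
E
```

```text
mug 0.9 [ 706. -359.] [83. 90.] 8.898849487304688 px 440.5 336.8 107.15442397291872
cue_timer 0.66 [462. 268.] [42. 56.] 34.99367904663086 px 280.5 209.0 16.964522248120034
tape_cream 0.83 [554. 428.] [109.  64.] 84.78755950927734 px 301.3 176.2 32.80277701059276
61.95
the job is handed in; nothing more can be done
None
```

The job is handed in at 62 s: cream tape stacked on black in the blue tray, fuse box flat in the yellow tray, card on the red square and stick on the green strip, each within about 3 mm of its spot (stick also about 3° off line). The mug shows no sign of having moved; the last network check mistook the card for the timer, so the timer is unconfirmed, though no move went near it.

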